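Test a batch of small fans under the swing head of a rig

TASK

Test the small fans that are on the mat: with the rig's head still parked, put every one of them flat into a nest, then lift the sprung plunger, swing the head over the nests and let the plunger drop fully home. With all the fans seated and the head locked there, and not before, press the start button fully down and let it come up; then swing the head back to its parked position with the plunger fully home again. Last, lay all the tested fans flat in the grey tray, each on its floor, and leave everything else on the desk undisturbed.

Things in the scene. Friction and masses are not known exactly. Their poses are not given: they have to be found in the camera images.
- fan_1: small black axial fan, 40 x 40 mm square and 28 mm tall (about 50 g, stiff, solid to grip on its flat sides). Origin: centre of its underside, z up. All small fans are alike; two or three of the four are present, the others are absent (None). They start lying flat on the mat, 28 mm side upright.
- fan_2: small black axial fan, 40 x 40 mm square and 28 mm tall (about 50 g, stiff, solid to grip on its flat sides). Origin: centre of its underside, z up. All small fans are alike; two or three of the four are present, the others are absent (None). They start lying flat on the mat, 28 mm side upright.
- fan_3: small black axial fan, 40 x 40 mm square and 28 mm tall (about 50 g, stiff, solid to grip on its flat sides). Origin: centre of its underside, z up. All small fans are alike; two or three of the four are present, the others are absent (None). They start lying flat on the mat, 28 mm side upright.
- fan_4: small black axial fan, 40 x 40 mm square and 28 mm tall (about 50 g, stiff, solid to grip on its flat sides). Origin: centre of its underside, z up. All small fans are alike; two or three of the four are present, the others are absent (None). They start lying flat on the mat, 28 mm side upright.
- mat: dark grey mat 230 x 220 x 3 mm, fixed, where the small fans wait. Origin: centre of its underside. It lies on one side of the rig, the tray on the other; which is which changes.
- rig: test rig, fixed: aluminium base 110 mm (its x) by 360 mm (its y), 12 mm thick, with a column at its -y end and a row of three white-walled square nests along its y. Origin on the desk; axes as the desk's, turned by its yaw.
- nest_1 (a point): centre of the floor of nest 1 (nearest the column), 12 mm above the desk: a pocket 45 x 45 mm, walls 8 mm high above its floor; nests 52 mm apart along the rig's y. A seated fan's underside centre is at this point, sides square to the rig (any quarter turn). Any fan in any nest, one to a nest. Neighbouring fans stand 12 mm apart: grip across the rig's x.
- nest_2 (a point): centre of the floor of nest 2 (second from the column), 12 mm above the desk: a pocket 45 x 45 mm, walls 8 mm high above its floor; nests 52 mm apart along the rig's y. A seated fan's underside centre is at this point, sides square to the rig (any quarter turn). Any fan in any nest, one to a nest. Neighbouring fans stand 12 mm apart: grip across the rig's x.
- nest_3 (a point): centre of the floor of nest 3 (farthest from the column), 12 mm above the desk: a pocket 45 x 45 mm, walls 8 mm high above its floor; nests 52 mm apart along the rig's y. A seated fan's underside centre is at this point, sides square to the rig (any quarter turn). Any fan in any nest, one to a nest. Neighbouring fans stand 12 mm apart: grip across the rig's x.
- pivot (a point): on the vertical axis of the swinging head, 93 mm above the desk, level with the arm's top. The head is a white arm 34 mm wide, its underside 75 and its top 93 mm above the desk, reaching 250 mm out from the pivot, with three sensor cups below it down to 61 mm. Axes as the rig's.
- head (a joint): angle (rad) of the head. 0: parked, arm pointing along the rig's +x, away from the nests; pi/2 (1.571): test position, over the nests (rig's +y). Grows counter-clockwise from above. End stops 0.03 rad beyond either. The plunger's pin enters a hole at 0 and at pi/2 with about 0.03 rad of play. Friction about 0.06 N m: it stays where it is left.
- plunger (a joint): height (m) of the sprung plunger on the arm, 60 mm from the pivot: 0 = fully home, pin in a hole, arm locked. Lifted more than 10 mm it frees the arm; it stops at 16 mm. Spring 3 N at home, 5.4 N at the top. Let go between holes, its pin rests on the index plate at about 0.010 and drops home by itself over a hole.
- knob (a point): centre of the flat top of the plunger's round black knob, 26 mm diameter and 28 mm tall below this point, 139 mm above the desk when home. It is 60 mm from the pivot along the arm and travels round with it. Below the knob nothing is wider than 24 mm down to the arm's top, 46 mm under this point.
- box: grey control box 80 x 90 x 40 mm, fixed on the desk, with the start button in its top. Origin: centre of its underside.
- start_top (a point): centre of the top of the round black start button (26 mm diameter in a 42 mm steel collar), 62 mm above the desk when out; it moves with the button.
- start (a joint): travel (m) of the start button: 0 out, 0.006 fully down (about 5 N); springs back when let go.
- tray: shallow open grey tray for tested fans, fixed, 260 mm (its x) by 170 mm (its y), walls 22 mm high and 4 mm thick, floor 4 mm. Origin: centre of its underside; yaw as given.
- big_fan: the one large black fan, 80 x 80 x 25 mm: a bystander, leave it
- jar: small closed screw jar, 38 mm diameter, 38 mm tall: a bystander, leave it
- tape: small roll of tape, 52 mm diameter, 18 mm tall: a bystander, leave it
- screwdriver: screwdriver lying flat, 170 mm long: a bystander, leave it
- heatsink: finned metal heat sink 50 x 60 x 25 mm: a bystander, leave it
- meter: hand-held multimeter 140 x 75 mm, 37 mm tall at its knob: a bystander, leave it
There are look-alikes about, which are no part of the job. There is more than one size of the box; the one meant has the size given above.

How it is judged:
By the outcome, as a careful person would: the job done as asked, in the order asked, and still so for the second after the job is handed in, with the robot touching nothing.
Of fan_1, fan_2, fan_3, fan_4 only 2 to 3 are there at a start; the rules pass over those that are not, and their reading is None.
At some moment in a run one of fan_1, fan_2, fan_3, fan_4 may be knocked a few centimetres aside while the robot is not near it.
Once in a run the grip may slacken for a moment while it holds something.
It also fails if it takes over 210 s, if anything falls off the work surface, if the arm or the gripper's body presses on something with over 40 N, if the wrist force passes 120 N, or if a joint passes its speed limit or range.

ROBOT

A 6-joint arm with a two-finger parallel gripper is mounted at the origin on the work surface. World frame = base frame: x ahead of the robot, y to its left, z up, the work surface at z = 0. Lengths are in m, angles in rad, forces in N, time in s.
With the tool pointing down it reaches from about 0.25 to 0.775 m from the base axis. Payload 8.9 kg.
Tool frame: the origin (TCP) lies on the mounting face of the last link; the fingertips stand 173 mm ahead of it and the grasp point (between the pads) lies 155 mm ahead of it (ctrl.tcp_to_tips is the distance from the TCP to the fingertips, in m); z points along the fingers, y is the direction in which the jaws open and shut (so a half turn about z gives the same grasp; the last joint's range is limited). The gripper opens to 85 mm and grips with 20 to 120 N. Pads are 22 mm wide; open, the fingers measure 114 mm over their backs; the gripper's body (76 mm by 85 mm) begins 54 mm behind the grasp point. The pads swing forward as they close: fully open they stand 13 mm farther back than shut.
Start: joints at [-1.381, 0.291, -0.153, 1.127, 0, 1.431], TCP at [0.17, -0.497, 0.405] pointing down, gripper open.
Joint ranges: [-2.52, 2.52], [-0.91, 1.74], [-1.3, 1.37], [-1.96, 2.02], [-1.52, 1.47], [-3.14, 3.14]. Speed limits (rad/s): [2.22, 2.22, 2.79, 3.14, 3.14, 3.14].

INTERFACE

Orientations are given as a rotation vector (axis times angle).
In Python, from workcell import ctrl gives the robot as it stands.
- The arm moves only by the tool move_arm, never from a script. Its arguments are lists of equal length, an entry for each row: "delta_pos": the shift along the tool's x, y, z in m, a list of three; "turn": the turn, a rotation vector about the tool's x, y, z in degrees, a list of three; "hand": the finger opening in m, from 0 to 0.0854. A call has 1 to 20 rows; each row is the pose to reach, as a shift and turn from the pose commanded when the call began, along the tool's axes at that moment; what a row does not reach only later rows make up. A row lasts 1/8 s, in which the tool goes at most 62.5 mm and 10.7 degrees, less where a joint would pass 70% of its speed; a pose out of reach is approached as far as the arm can. A call with a gripper value outside its range is refused whole. The fingers move at their own pace and stop on an object; the grip force is fixed at half the most. Time passes only in rows, so rows that repeat a pose let the fingers close. It gives the time, the measured TCP pose, the force and the opening at its end, in the units of the state.
- ctrl.observe(): the state, without advancing time (a new reading comes with each control period).
- ctrl.capture(name): name is "side" or "top"; returns (picture, depth): 384x512x3 uint8, blue, green, red; 384x512 float32, m along the optical axis (not along the pixel's ray), 0 where there is no reading.
- ctrl.calibration(name): a dict with "K" (3x3 intrinsics, pixels), "k1" (the pictures are not rectified: a ray, as slopes to the right and down, at radius r is drawn at 1 + k1 r^2 times it, then the intrinsics apply), "rvec" (rotation vector, rad) and "tvec" (3), from world to camera coordinates, as OpenCV has them. Camera axes: x right, y down, z forward; pixel columns grow to the right and rows downward; lengths in m; the calibration is good to about 2 mm. A picture is of the moment at which its call begins. calibration takes no time and is no camera call.
- ctrl.sign_off(): hands the job in, once; it reports no verdict.
The state is a dict: "time": time; "joints": joint angles; "qvel": joint speeds; "joint_efforts": joint torques, N m; "ee_pos": TCP position; "orientation": TCP orientation; "wrist_force": force on the tool from outside, world axes, zero at the start; "moment": the same for the moment, N m; "gripper_width": opening from 0.0 (shut) to 1.0 (fully open).
Only numpy, scipy, OpenCV 4.12 (cv2) and the standard library are available. Lean on these libraries where they do the work, as an engineer would, in place of code of your own. Each camera call takes 0.05 s, during which the arm holds its last target.

## Working session

There is one attempt and no reset: what is moved stays moved. The work goes in short steps, Python scripts to look and compute and a tool call to move; the robot and the scene stay as the last step left them, time stands still between calls to the robot, and variables do not carry over. Pictures are saved under pics/ and viewed, and the job is handed in when it is done.

Besides the shell and the picture viewer there is one more tool, called after "Call:" in YAML: its name, and indented under it one key for each argument. move_arm: Moves the arm, as the interface text tells. Its arguments: {"type":"object","properties":{"delta_pos":{"type":"array"},"turn":{"type":"array"},"hand":{"type":"array"}},"required":["delta_pos","turn","hand"]}

```bash
ls -la; mkdir -p pics; cat > h.py <<'E'
import numpy as np, cv2
from workcell import ctrl
from scipy.spatial.transform import Rotation as R
def cal(n):
    c=ctrl.calibration(n); K=np.array(c["K"],float); return K,float(c["k1"]),R.from_rotvec(np.array(c["rvec"]).ravel()).as_matrix(),np.array(c["tvec"],float).ravel()
def rays(n,uv):
    K,k1,Rm,t=cal(n); uv=np.atleast_2d(np.array(uv,float))
    d=np.array([k1,0,0,0,0])
    xy=cv2.undistortPoints(uv.reshape(-1,1,2),K,d,None,None).reshape(-1,2)
    r=np.c_[xy,np.ones(len(xy))]
    return -Rm.T@t, r@Rm, r
def onz(n,uv,z):
    o,w,_=rays(n,uv); s=(z-o[2])/w[:,2]; return o+w*s[:,None]
def proj(n,P):
    K,k1,Rm,t=cal(n); return cv2.projectPoints(np.atleast_2d(np.array(P,float)),cv2.Rodrigues(Rm)[0],t,K,np.array([k1,0,0,0,0]))[0].reshape(-1,2)
def cloud(n,depth):
    h,w=depth.shape; u,v=np.meshgrid(np.arange(w),np.arange(h))
    o,wr,_=rays(n,np.c_[u.ravel(),v.ravel()]); return (o+wr*depth.ravel()[:,None]).reshape(h,w,3)
E
python3 - <<'E'
from h import *
print(ctrl.observe())
for n in("top","side"):
    im,d=ctrl.capture(n); cv2.imwrite(f"pics/{n}0.png",im); np.save(f"{n}0.npy",d)
    cv2.imwrite(f"pics/{n}0b.png",cv2.resize(im,(800,600),interpolation=cv2.INTER_CUBIC))
    K,k1,Rm,t=cal(n); print(n,K,k1,-Rm.T@t,Rm)
E
```

```text
total 12
drwxr-xr-x  3 agent agent 4096 Dec  6 07:22 .
drwxr-xr-x 23 root  root  4096 Dec  6 07:22 ..
drwxr-xr-x  2 agent agent 4096 Dec  6 07:22 pics
{'time': 0.0, 'joints': array([-1.38129401e+00,  2.91249965e-01, -1.54123454e-01,  1.12672541e+00,
       -9.29390178e-06,  1.43151649e+00]), 'qvel': array([-0.00077852,  0.00028504,  0.00035314, -0.00224111, -0.00064583,
        0.0015135 ]), 'joint_efforts': array([ 3.75876843e-04, -5.37146723e+01,  3.31368399e+01,  1.62082887e-02,
       -1.78978134e-04, -5.06296061e-06]), 'ee_pos': array([ 0.16948745, -0.49665355,  0.40414899]), 'orientation': array([-3.09795399e+00, -5.13913772e-01,  6.59382027e-05]), 'wrist_force': array([ 0.1088161 , -0.98800648,  0.37677784]), 'moment': array([0.00684713, 0.00153659, 0.01359644]), 'gripper_width': 0.9991016873578712}
top [[414.89783628   0.         253.61166265]
 [  0.         414.89783628 187.44174708]
 [  0.           0.           1.        ]] 0.014741802517147247 [ 0.39462495 -0.00187578  1.27481484] [[-0.02716101 -0.99953107  0.01413896]
 [-0.99757889  0.02619669 -0.06442124]
 [ 0.06402064 -0.01585448 -0.99782263]]
side [[452.78908016   0.         254.13731591]
 [  0.         452.78908016 190.34463744]
 [  0.           0.           1.        ]] -0.051510773023838156 [ 0.37521429 -0.99494813  0.72989491] [[ 0.99369606 -0.1112813   0.01358692]
 [-0.04880447 -0.53851085 -0.84120401]
 [ 0.10092698  0.83523801 -0.54054714]]
```

View pics/top0b.png

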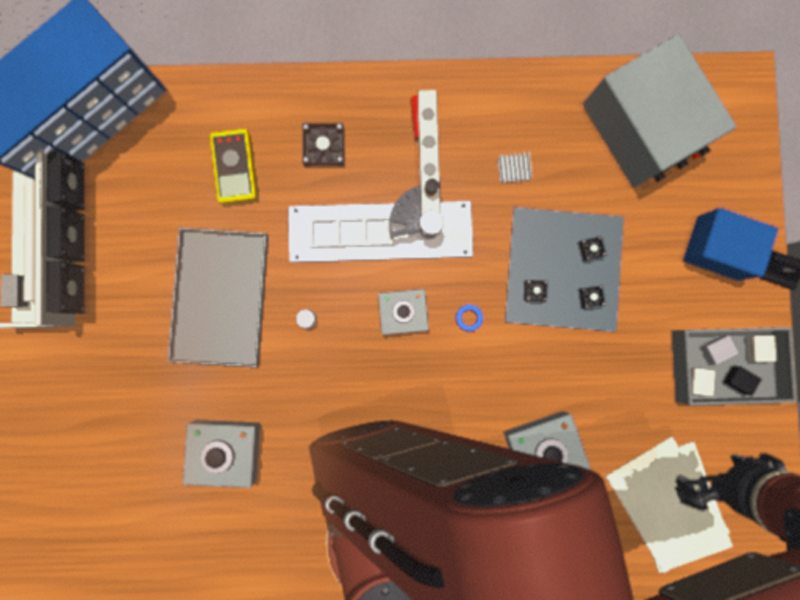

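View pics/side0b.png

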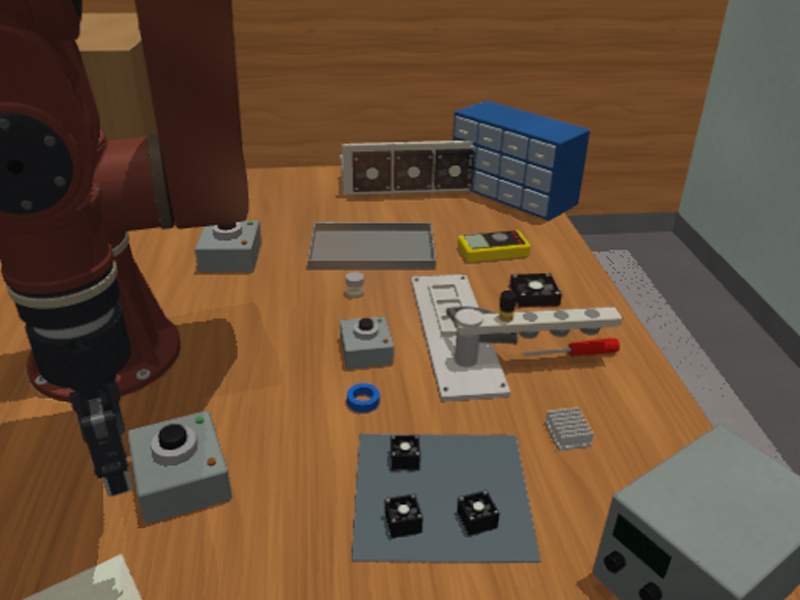

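The top view shows three fans on the mat at about (593,249), (536,290) and (593,297). The rig is at (380,232) with its arm parked along +x, the tray is at (219,298), and the small box with its button is at (403,311). Next I measure them.

```bash
cat > m.py <<'E'
from h import *
def rect_at(P,mask,name):
    n,lab,st,ce=cv2.connectedComponentsWithStats(mask.astype(np.uint8),connectivity=4)
    for i in range(1,n):
        if st[i,4]<25: continue
        q=P[lab==i]; r=cv2.minAreaRect((q[:,:2]*1000).astype(np.float32))
        print(name,"px",np.round(ce[i]),"n",st[i,4],"rect mm",np.round(r[0],1),np.round(r[1],1),round(r[2],1),"mean",np.round(q.mean(0)*1000,1),"z",np.round(np.percentile(q[:,2],[5,50,95])*1000,1))
E
python3 - <<'E'
from m import *
for n in("top","side"):
    d=np.load(n+"0.npy"); P=cloud(n,d); im=cv2.imread(f"pics/{n}0.png")
    z=P[...,2]; ok=d>0
    reg=(P[...,0]>0.25)&(P[...,0]<0.85)&(P[...,1]<0.45)&(P[...,1]>-0.5)&ok
    print(n,"table z",np.median(z[reg&(z<0.01)&(z>-0.01)]))
    rect_at(P,reg&(z>0.019)&(z<0.05),n+" 19-50")
    rect_at(P,reg&(z>0.05)&(z<0.2),n+" 50+")
    g=cv2.cvtColor(im,cv2.COLOR_BGR2HSV)
    rect_at(P,reg&(z<0.019)&(g[...,2]>150)&(g[...,1]<60),n+" white low")
E
```

```text
top table z -0.00039913157849091885
top 19-50 px [392.  91.] n 301 rect mm [ 759.5 -449.9] [196.8   7.3] 29.1 mean [ 757.  -450.8   35.1] z [21.2 34.7 49.1]
top 19-50 px [266.  75.] n 68 rect mm [814.7 -66.3] [12.4 69.4] 88.7 mean [820.5 -68.1  22.5] z [19.8 21.8 27. ]
top 19-50 px [208.  87.] n 117 rect mm [773.5 116. ] [80.4 79.1] 88.8 mean [785.6 109.9  23.8] z [20.2 23.7 27.5]
top 19-50 px [149. 106.] n 1119 rect mm [732.4 291.2] [140.5  75.5] 6.2 mean [730.  289.3  29.4] z [23.9 29.4 34.8]
top 19-50 px [207.  91.] n 93 rect mm [776.1 109.8] [30.5 43.5] 17.5 mean [773.3 114.2  22.3] z [19.2 21.9 27. ]
top 19-50 px [198. 103.] n 38 rect mm [740.9 130.8] [53.2 16.8] 84.5 mean [739.  140.8  23.7] z [19.8 23.5 28.1]
top 19-50 px [379. 159.] n 141 rect mm [ 553.  -405.3] [39.8 41.3] 11.4 mean [ 552.7 -405.3   26.7] z [20.1 27.1 33.2]
top 19-50 px [343. 185.] n 133 rect mm [ 473.5 -292.2] [42.2 40.1] 86.0 mean [ 474.  -291.4   26.9] z [20.5 27.3 33.9]
top 19-50 px [379. 190.] n 134 rect mm [ 458.5 -400.6] [39.5 42.3] 6.6 mean [ 458.2 -400.4   27.5] z [21.2 28.5 33.5]
top 19-50 px [258.
[... 2725 characters left out ...]
px [234. 209.] n 133 rect mm [440.4 -38.3] [32.1 39.1] 85.8 mean [439.8 -38.6  56.7] z [50.8 54.8 64.1]
side 50+ px [446. 299.] n 1920 rect mm [ 763.8 -453.6] [172.2  93.3] 0.3 mean [ 788.3 -469.5  140.2] z [138.4 140.2 142. ]
side white low px [290. 220.] n 1461 rect mm [601.9   8.3] [113.  364.7] 0.3 mean [588.4 -31.4  12.6] z [10.3 12.6 14.9]
side white low px [284. 187.] n 84 rect mm [598.1 117.6] [48.8 43.6] 12.0 mean [598.6 121.5  13.1] z [10.6 12.9 17.5]
side white low px [285. 196.] n 53 rect mm [600.   61.9] [51.9 39.9] 87.0 mean [594.8  72.3  13.2] z [10.7 12.9 17.6]
side white low px [287. 208.] n 44 rect mm [589.6  15.1] [17.8 40.1] 4.3 mean [589.   17.1  12.9] z [11.1 12.5 15.7]
```

```bash
python3 - <<'E'
import cv2
im=cv2.imread("pics/top0.png")
cv2.imwrite("pics/topc1.png",cv2.resize(im[120:220,180:310],(780,600),interpolation=cv2.INTER_CUBIC))
cv2.imwrite("pics/topc2.png",cv2.resize(im[120:220,300:430],(780,600),interpolation=cv2.INTER_CUBIC))
E
```

```text
(no output)
```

View pics/topc1.png

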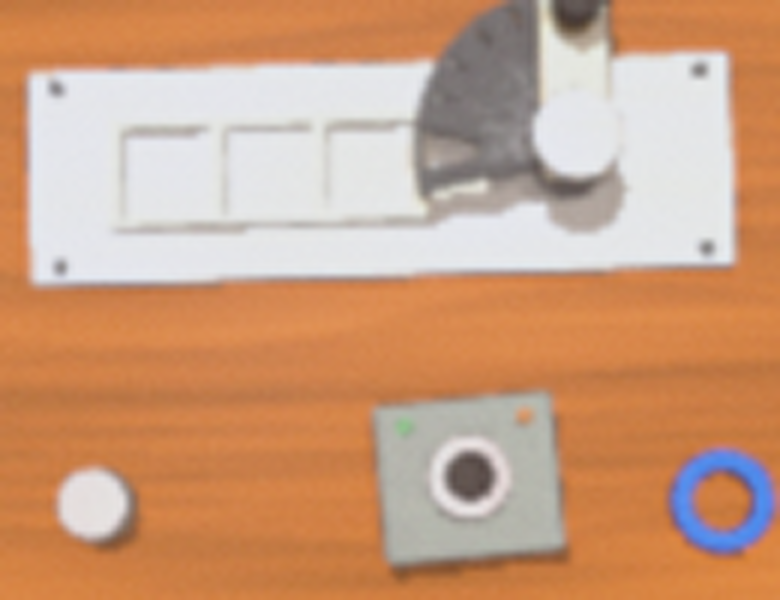

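View pics/topc2.png

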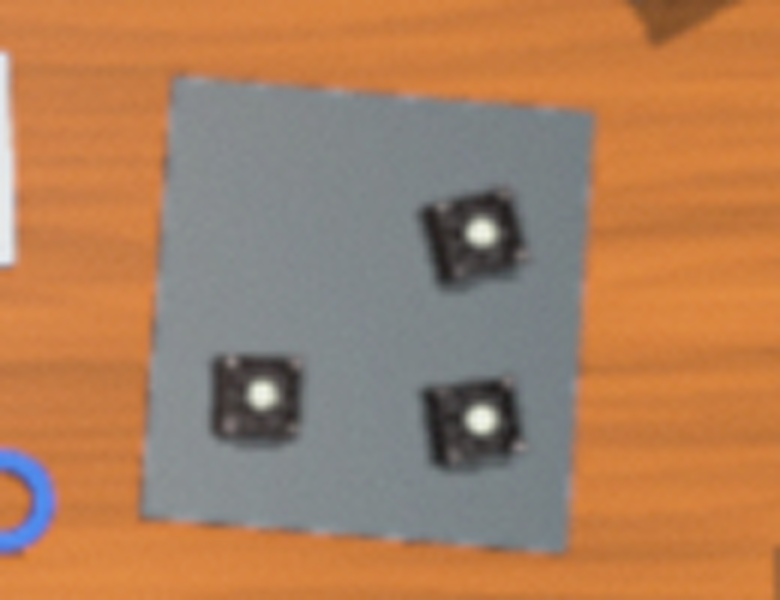

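```bash
python3 - <<'E'
import cv2,numpy as np
for n,(r0,r1,c0,c1),f in(("top",(130,172,184,264),10),("side",(172,232,262,342),10)):
    im=cv2.imread(f"pics/{n}0.png")[r0:r1,c0:c1]
    im=np.clip((im.astype(float)-90)*1.5,0,255).astype(np.uint8)
    b=cv2.resize(im,None,fx=f,fy=f,interpolation=cv2.INTER_CUBIC)
    for k in range(0,b.shape[1],100): cv2.putText(b,str(c0+k//10),(k,10),0,.35,(0,0,255),1); cv2.line(b,(k,0),(k,b.shape[0]),(0,200,0),1)
    for k in range(0,b.shape[0],100): cv2.putText(b,str(r0+k//10),(0,k+10),0,.35,(0,0,255),1); cv2.line(b,(0,k),(b.shape[1],k),(0,200,0),1)
    cv2.imwrite(f"pics/z_{n}.png",b)
from workcell import ctrl
print(ctrl.tcp_to_tips)
E
```

```text
0.1734
```

View pics/z_top.png

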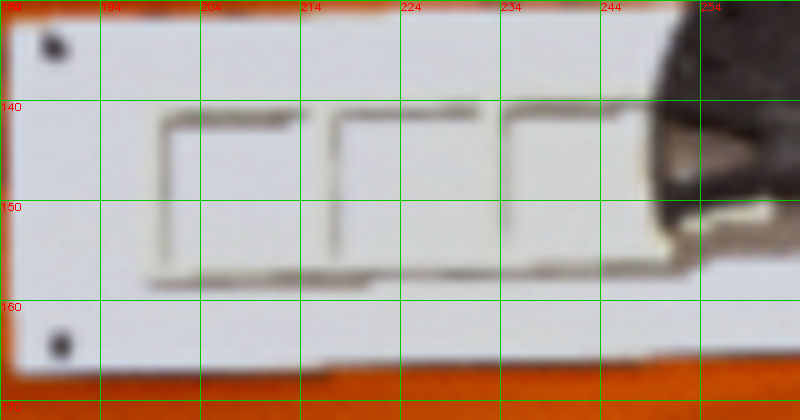

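View pics/z_side.png

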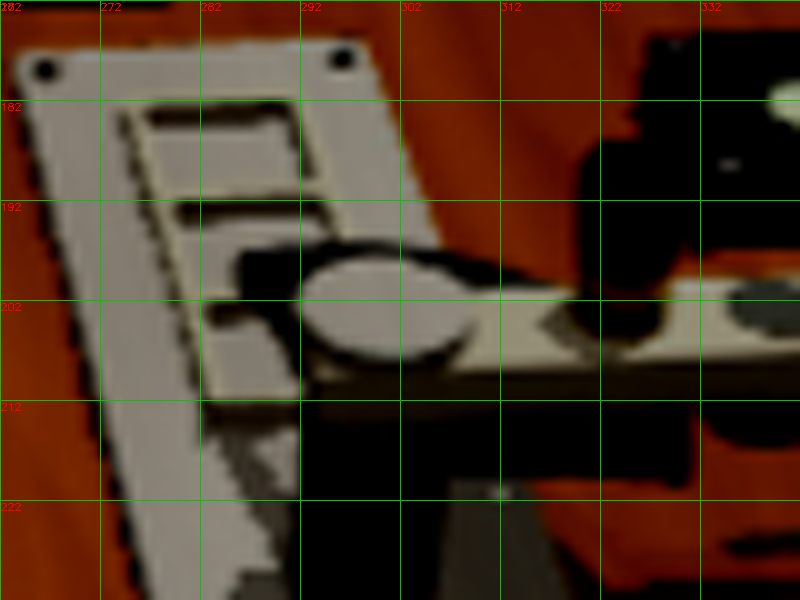

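```bash
python3 - <<'E'
from h import *
c=lambda x,y,c0,r0:((x+.5)/10-.5+c0,(y+.5)/10-.5+r0)
T=lambda x,y:c(x,y,184,130); S=lambda x,y:c(x,y,262,172)
print("top +y inner faces n3,n2,n1",onz("top",[T(165,190),T(335,185),T(506,175)],.016))
print("top far inner",onz("top",[T(230,120),T(400,112),T(560,107)],.016))
print("top near outer",onz("top",[T(260,281),T(420,275),T(600,268)],.016))
print("bolts top",onz("top",[T(54,47),T(61,346)],.012), "side",onz("side",[S(45,70),S(342,58)],.012))
# side: far(+y) wall inner face dark strips
print("side +y inner faces: n3,n2,n1 mid",onz("side",[S(215,115),S(248,209)],.016))
print("side far wall inner",onz("side",[S(303,145)],.016))
print("side near wall outer mid",onz("side",[S(155,200)],.016))
# other bolts of the rig in crop1
q=lambda x,y:((x+.5)/6-.5+180,(y+.5)/6-.5+120)
print("bolts -y top",onz("top",[q(699,70),q(707,248)],.012),"+y",onz("top",[q(57,89),q(61,267)],.012))
# heights: cap, plate, knob
for n in("top","side"):
    P=cloud(n,np.load(n+"0.npy"))
    f=(lambda a:a)
    for name,xyz in(("cap",None),):
        m=(abs(P[...,0]-.6)<.03)&(abs(P[...,1]+.06)<.03)&(P[...,2]>.085)&(P[...,2]<.125)
        print(n,"cap",np.round(P[m].mean(0),4),np.percentile(P[m][:,2],[5,50,95]),m.sum())
    m=(abs(P[...,0]-.66)<.03)&(abs(P[...,1]+.06)<.025)&(P[...,2]>.125)&(P[...,2]<.16)
    print(n,"knobtop",P[m].mean(0),m.sum())
    m=(abs(P[...,0]-.63)<.04)&(P[...,1]>-.03)&(P[...,1]<.02)&(P[...,2]>.025)&(P[...,2]<.11)
    print(n,"plate",P[m].mean(0),P[m].max(0),m.sum())
    m=(P[...,0]>.70)&(P[...,0]<.85)&(abs(P[...,1]+.06)<.04)&(P[...,2]>.084)&(P[...,2]<.105)
    q2=P[m]; print("arm y",q2[:,1].mean(),"slope",np.polyfit(q2[:,0],q2[:,1],1), q2[:,0].max())
E
```

```text
top +y inner faces n3,n2,n1 [[0.59859969 0.13834315 0.016     ]
 [0.59886361 0.08650899 0.016     ]
 [0.60065475 0.03424726 0.016     ]]
top far inner [[0.61967286 0.11811077 0.016     ]
 [0.62087665 0.06616919 0.016     ]
 [0.62122365 0.01722335 0.016     ]]
top near outer [[0.56992299 0.1099816  0.016     ]
 [0.57054502 0.06121355 0.016     ]
 [0.57131771 0.0062599  0.016     ]]
bolts top [[0.64427767 0.17189329 0.012     ]
 [0.55201837 0.17138283 0.012     ]] side [[0.55299119 0.17736652 0.012     ]
 [0.64514457 0.17631123 0.012     ]]
side +y inner faces: n3,n2,n1 mid [[0.5993457  0.14051222 0.016     ]
 [0.60037048 0.08847185 0.016     ]]
side far wall inner [[0.62263666 0.12146749 0.016     ]]
side near wall outer mid [[0.5741835 0.0956789 0.016    ]]
bolts -y top [[ 0.64560297 -0.15745076  0.012     ]
 [ 0.55360895 -0.15846682  0.012     ]] +y [[0.64375177 0.17149478 0.012     ]
 [0.55221539 0.17107484 0.012     ]]
top cap [ 0.6031 -0.0792  0.0977] [0.08930797 0.09916752 0.10234631] 132
top knobtop [ 0.65803981 -0.08107555  0.13731105] 31
top plate [ 0.6206372  -0.02150831  0.06567623] [ 0.64778171 -0.01075137  0.07198834] 86
arm y -0.0849503819071955 slope [-0.00022618 -0.08477528] 0.8483211071613348
side cap [ 0.6025 -0.0808  0.1003] [0.09276776 0.10137954 0.10338552] 85
side knobtop [ 0.65909134 -0.08119957  0.13720574] 14
side plate [ 0.61807499 -0.01694171  0.06680344] [ 0.65972635 -0.00663755  0.0708118 ] 55
arm y -0.08640487892499894 slope [ 0.00626395 -0.0912494 ] 0.8493861343481948
```

```bash
cat >> h.py <<'E'
def go(*wps):
    s=ctrl.observe(); p=np.array(s["ee_pos"]); Rm=R.from_rotvec(s["orientation"]).as_matrix()
    yaw=np.degrees(np.arctan2(Rm[1,0],Rm[0,0]))
    print("t",round(s["time"],2),"p",np.round(p,4),"yaw",round(yaw,2),"tilt",np.round(Rm[2],3),"w",round(s["gripper_width"]*.0854,4),"F",np.round(s["wrist_force"],1),"q",np.round(s["joints"],2))
    for w in wps:
        T=R.from_euler("ZX",[w[3],180],degrees=True)
        d=Rm.T@(np.array(w[:3])-p); tr=(R.from_matrix(Rm).inv()*T).as_rotvec(degrees=True)
        print(w,"-> d",np.round(d,4),"turn",np.round(tr,2))
E
python3 -c "
from h import *
go((.474,-.2927,.30,86),(.474,-.2927,.187,86))"
```

```text
t 0.1 p [ 0.1695 -0.4967  0.4042] yaw 18.84 tilt [ 0.    -0.001 -1.   ] w 0.0854 F [0.4 0.9 0.1] q [-1.38  0.29 -0.15  1.13 -0.    1.43]
(0.474, -0.2927, 0.3, 86) -> d [ 0.354  -0.0946  0.1044] turn [-5.000e-02 -5.000e-02 -6.716e+01]
(0.474, -0.2927, 0.187, 86) -> d [ 0.354  -0.0945  0.2174] turn [-5.000e-02 -5.000e-02 -6.716e+01]
```

Call:
move_arm:
  delta_pos:
    - [0.045,-0.012,0.013]
    - [0.09,-0.024,0.026]
    - [0.135,-0.036,0.039]
    - [0.18,-0.048,0.052]
    - [0.225,-0.06,0.065]
    - [0.27,-0.072,0.08]
    - [0.312,-0.083,0.092]
    - [0.354,-0.0945,0.104]
    - [0.354,-0.0945,0.104]
    - [0.354,-0.0945,0.104]
  turn:
    - [0,0,-8.5]
    - [0,0,-17]
    - [0,0,-25.5]
    - [0,0,-34]
    - [0,0,-42.5]
    - [0,0,-51]
    - [0,0,-59]
    - [0,0,-67]
    - [0,0,-67]
    - [0,0,-67]
  hand: [0.064,0.064,0.064,0.064,0.064,0.064,0.064,0.064,0.064,0.064]

```text
time: 1.35
ee_pos: [0.4738, -0.2931, 0.3005]
orientation: [-2.301, -2.138, 0.001]
wrist_force: [-0.3, -0.5, 0.0]
gripper_width: 0.75
```

```bash
python3 - <<'E'
from h import *
go((.474,-.2927,.187,86))
for n in("top","side"):
    im,d=ctrl.capture(n); cv2.imwrite(f"pics/{n}1.png",im); np.save(n+"1.npy",d)
a=cv2.imread("pics/top1.png")[120:240,290:430];b=cv2.imread("pics/side1.png")[180:360,200:410]
cv2.imwrite("pics/v1.png",np.hstack([cv2.resize(a,(400,343),interpolation=2),cv2.resize(b,(400,343),interpolation=2)]))
E
```

```text
t 1.35 p [ 0.4738 -0.2931  0.3005] yaw 85.8 tilt [ 0.    -0.001 -1.   ] w 0.064 F [-0.3 -0.5  0. ] q [-0.69  0.43 -0.24  0.91 -0.    0.96]
(0.474, -0.2927, 0.187, 86) -> d [0.0004 0.0003 0.1135] turn [-0.05 -0.01 -0.2 ]
```

View pics/v1.png

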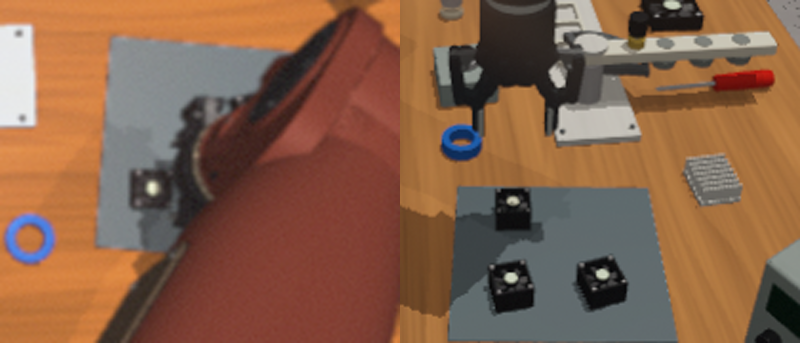

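Side view: all three fans are still in place, and the gripper is open above the nearest one. I'll descend and grip.

Call:
move_arm:
  delta_pos:
    - [0,0,0.04]
    - [0,0,0.075]
    - [0,0,0.1]
    - [0,0,0.1135]
    - [0,0,0.1135]
    - [0,0,0.1135]
    - [0,0,0.1135]
    - [0,0,0.1135]
    - [0,0,0.1135]
  turn:
    - [0,0,0]
    - [0,0,0]
    - [0,0,0]
    - [0,0,0]
    - [0,0,0]
    - [0,0,0]
    - [0,0,0]
    - [0,0,0]
    - [0,0,0]
  hand: [0.064,0.064,0.064,0.064,0.064,0.03,0.03,0.03,0.03]

```text
time: 2.58
ee_pos: [0.4746, -0.2936, 0.1886]
orientation: [2.299, 2.138, 0.0]
wrist_force: [-0.8, 0.4, 6.3]
gripper_width: 0.448
```

```bash
python3 - <<'E'
from h import *
go((.474,-.2927,.187,86))
im,d=ctrl.capture("side"); cv2.imwrite("pics/s2.png",im); np.save("s2.npy",d)
cv2.imwrite("pics/v2.png",cv2.resize(im[220:340,200:340],(700,600),interpolation=2))
E
```

```text
t 2.58 p [ 0.4746 -0.2936  0.1886] yaw 85.84 tilt [-0.002  0.002 -1.   ] w 0.0383 F [-0.8  0.4  6.3] q [-0.68  0.56 -0.36  0.65 -0.    0.96]
(0.474, -0.2927, 0.187, 86) -> d [ 0.0009 -0.0007  0.0016] turn [ 0.11  0.1  -0.16]
```

View pics/v2.png

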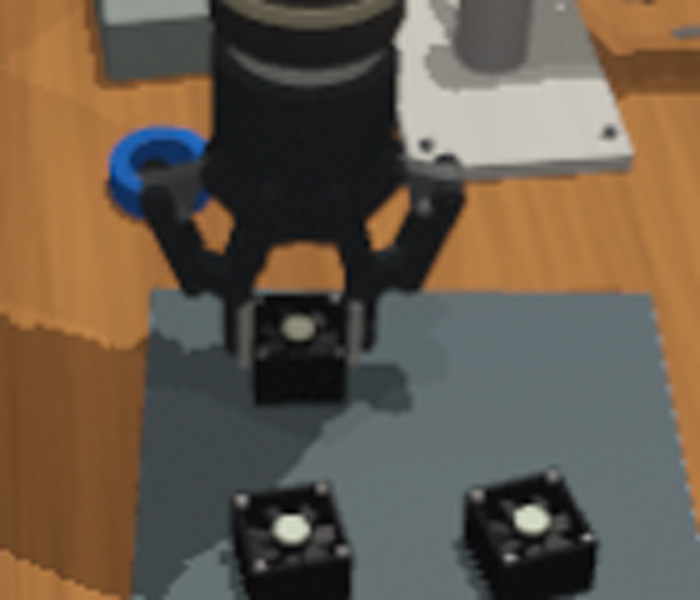

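```bash
python3 -c "
from h import *
go((.4746,-.2936,.36,86),(.599,.013,.36,90.3),(.599,.013,.23,90.3))"
```

```text
t 2.62 p [ 0.4746 -0.2936  0.1886] yaw 85.83 tilt [-0.002  0.002 -1.   ] w 0.0385 F [-0.5  0.3  6.1] q [-0.68  0.56 -0.36  0.65 -0.    0.96]
(0.4746, -0.2936, 0.36, 86) -> d [-0.0003  0.0003 -0.1714] turn [ 0.11  0.09 -0.17]
(0.599, 0.013, 0.36, 90.3) -> d [ 0.3145  0.1021 -0.1717] turn [ 0.1   0.1  -4.47]
(0.599, 0.013, 0.23, 90.3) -> d [ 0.3148  0.1019 -0.0417] turn [ 0.1   0.1  -4.47]
```

Call:
move_arm:
  delta_pos:
    - [0,0,-0.02]
    - [0,0,-0.06]
    - [0,0,-0.11]
    - [0,0,-0.15]
    - [0.01,0.003,-0.172]
    - [0.045,0.015,-0.172]
    - [0.09,0.029,-0.172]
    - [0.135,0.044,-0.172]
    - [0.18,0.058,-0.172]
    - [0.225,0.073,-0.172]
    - [0.27,0.0875,-0.172]
    - [0.3,0.097,-0.172]
    - [0.3147,0.102,-0.172]
    - [0.3147,0.102,-0.15]
    - [0.3147,0.102,-0.11]
    - [0.3147,0.102,-0.07]
    - [0.3147,0.102,-0.045]
    - [0.3147,0.102,-0.042]
    - [0.3147,0.102,-0.042]
  turn:
    - [0,0,0]
    - [0,0,0]
    - [0,0,0]
    - [0,0,0]
    - [0,0,-1]
    - [0,0,-2]
    - [0,0,-3]
    - [0,0,-4.4]
    - [0.1,0.1,-4.4]
    - [0.1,0.1,-4.4]
    - [0.1,0.1,-4.4]
    - [0.1,0.1,-4.4]
    - [0.1,0.1,-4.4]
    - [0.1,0.1,-4.4]
    - [0.1,0.1,-4.4]
    - [0.1,0.1,-4.4]
    - [0.1,0.1,-4.4]
    - [0.1,0.1,-4.4]
    - [0.1,0.1,-4.4]
  hand: [0.03,0.03,0.03,0.03,0.03,0.03,0.03,0.03,0.03,0.03,0.03,0.03,0.03,0.03,0.03,0.03,0.03,0.03,0.03]

```text
time: 5.0
ee_pos: [0.599, 0.0129, 0.2302]
orientation: [-2.216, -2.224, -0.001]
wrist_force: [0.6, -0.4, -0.1]
gripper_width: 0.457
```

```bash
python3 - <<'E'
from h import *
go((.599,.013,.1976,90.3))
for n in("top","side"):
    im,d=ctrl.capture(n); cv2.imwrite(f"pics/{n}3.png",im); np.save(n+"3.npy",d)
a=cv2.imread("pics/top3.png")[110:190,190:290];b=cv2.imread("pics/side3.png")[150:230,250:350]
cv2.imwrite("pics/v3.png",np.hstack([cv2.resize(a,(400,320),interpolation=2),cv2.resize(b,(400,320),interpolation=2)]))
E
```

```text
t 5.0 p [0.599  0.0129 0.2302] yaw 90.21 tilt [ 0.002 -0.001 -1.   ] w 0.039 F [ 0.6 -0.4 -0.1] q [-0.1   0.57 -0.2   0.8   0.    1.47]
(0.599, 0.013, 0.1976, 90.3) -> d [0.     0.     0.0326] turn [-0.04 -0.09 -0.09]
```

View pics/v3.png

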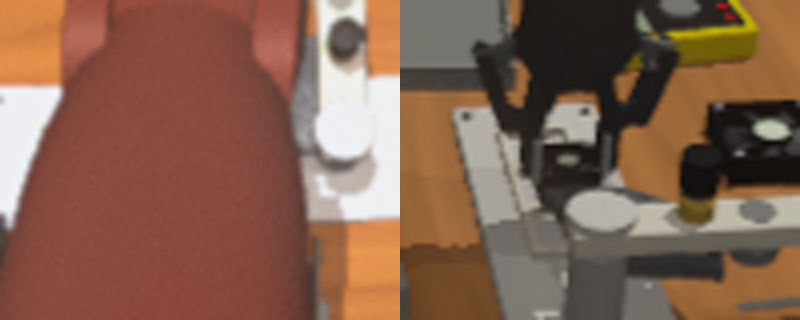

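```bash
python3 - <<'E'
from h import *
im=cv2.imread("pics/side3.png"); b=cv2.resize(im[165:205,270:320],(750,600),interpolation=cv2.INTER_CUBIC); cv2.imwrite("pics/v3b.png",b)
E
```

```text
(no output)
```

View pics/v3b.png

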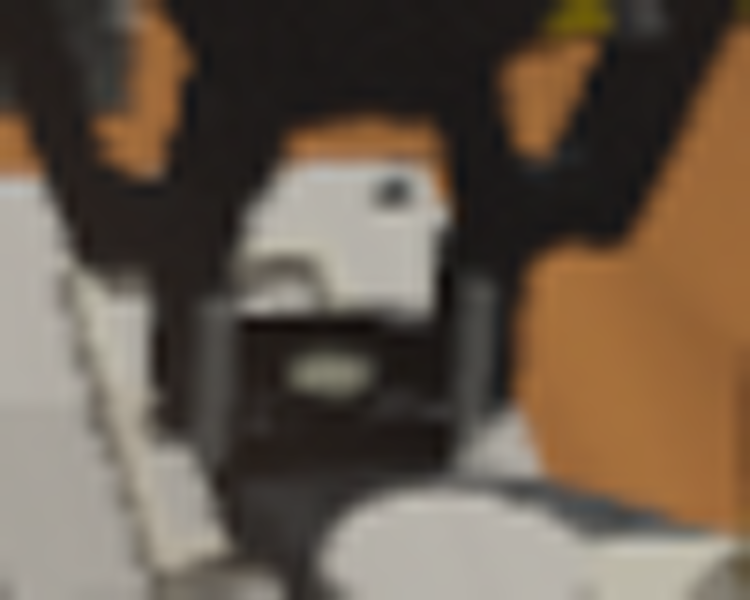

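```bash
python3 - <<'E'
from h import *
q=lambda x,y:((x+.5)/15-.5+270,(y+.5)/15-.5+165)
print(onz("side",[q(330,374),q(345,312),q(345,415)],.0726)) # hub, far top edge, near top edge
# initial hub in side0 and top0 vs rects for the three fans
for n in("top","side"):
    im=cv2.imread(f"pics/{n}0.png"); g=cv2.cvtColor(im,cv2.COLOR_BGR2HSV)
    for c in [(.474,-.2928),(.553,-.4055),(.4588,-.4005)]:
        p=proj(n,[*c,.031])[0]; u,v=np.round(p).astype(int)
        s=g[v-5:v+6,u-5:u+6,2].astype(float); m=np.clip(s-110,0,None); yy,xx=np.mgrid[v-5:v+6,u-5:u+6]
        print(n,c,onz(n,[((m*xx).sum()/m.sum(),(m*yy).sum()/m.sum())],.031)[0])
E
```

```text
[[0.59902536 0.01592632 0.0726    ]
 [0.60555906 0.03642605 0.0726    ]
 [0.59924673 0.00228696 0.0726    ]]
top (0.474, -0.2928) [ 0.47417913 -0.29202995  0.031     ]
top (0.553, -0.4055) [ 0.55300101 -0.40602939  0.031     ]
top (0.4588, -0.4005) [ 0.45845    -0.40150342  0.031     ]
side (0.474, -0.2928) [ 0.47375066 -0.29186608  0.031     ]
side (0.553, -0.4055) [ 0.55317383 -0.40587602  0.031     ]
side (0.4588, -0.4005) [ 0.4586786  -0.40077579  0.031     ]
```

Call:
move_arm:
  delta_pos:
    - [-0.0015,0,0.006]
    - [-0.0015,0,0.012]
    - [-0.0015,0,0.018]
    - [-0.0015,0,0.023]
    - [-0.0015,0,0.027]
    - [-0.0015,0,0.03]
    - [-0.0015,0,0.032]
    - [-0.0015,0,0.032]
  turn:
    - [0,0,0]
    - [0,0,0]
    - [0,0,0]
    - [0,0,0]
    - [0,0,0]
    - [0,0,0]
    - [0,0,0]
    - [0,0,0]
  hand: [0.03,0.03,0.03,0.03,0.03,0.03,0.03,0.03]

```text
time: 6.1
ee_pos: [0.5986, 0.012, 0.1977]
orientation: [-2.215, -2.225, -0.0]
wrist_force: [-1.8, 0.1, 4.8]
gripper_width: 0.45
```

```bash
python3 - <<'E'
from h import *
go((.599,.0115,.1976,90.3))
im,d=ctrl.capture("side")
b=cv2.resize(im[165:215,265:325],(720,600),interpolation=cv2.INTER_CUBIC); cv2.imwrite("pics/v4.png",b)
E
```

```text
t 6.1 p [0.5986 0.012  0.1977] yaw 90.24 tilt [ 0.002 -0.001 -1.   ] w 0.0385 F [-1.8  0.1  4.8] q [-0.1   0.61 -0.23  0.73  0.    1.46]
(0.599, 0.0115, 0.1976, 90.3) -> d [-0.0005  0.0004  0.0001] turn [-0.08 -0.1  -0.06]
```

View pics/v4.png

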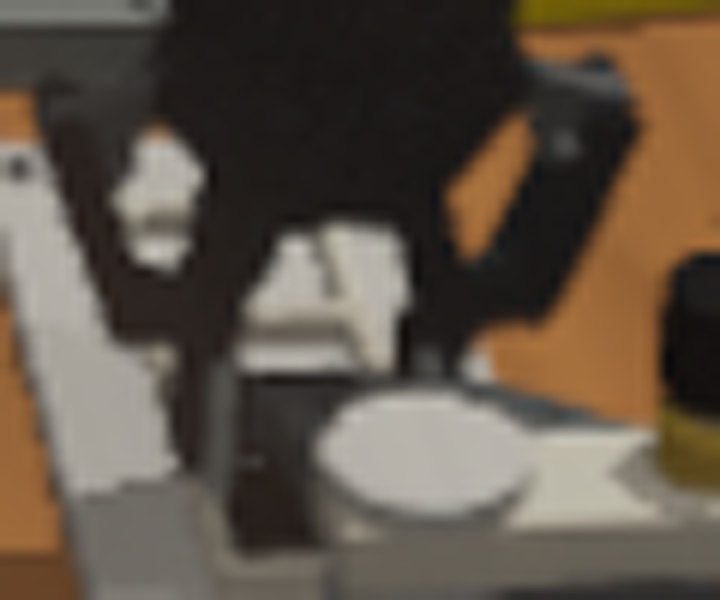

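Call:
move_arm:
  delta_pos:
    - [0,0,0]
    - [0,0,0]
    - [0,0,0]
    - [0,0,-0.02]
    - [0,0,-0.06]
    - [0,0,-0.11]
    - [0,0,-0.14]
    - [0,0,-0.162]
    - [-0.02,-0.005,-0.162]
    - [-0.065,-0.01,-0.162]
    - [-0.12,-0.016,-0.162]
    - [-0.17,-0.022,-0.162]
    - [-0.22,-0.028,-0.162]
    - [-0.27,-0.034,-0.162]
    - [-0.32,-0.04,-0.162]
    - [-0.37,-0.045,-0.162]
    - [-0.405,-0.048,-0.162]
    - [-0.418,-0.046,-0.162]
    - [-0.418,-0.046,-0.162]
  turn:
    - [0,0,0]
    - [0,0,0]
    - [0,0,0]
    - [0,0,0]
    - [0,0,0]
    - [0,0,0]
    - [0,0,0]
    - [0,0,0]
    - [0,0,-2]
    - [0,0,-4]
    - [0,0,-6]
    - [0,0,-8]
    - [0,0,-10]
    - [0,0,-11]
    - [0,0,-11]
    - [0,0,-11]
    - [0,0,-11]
    - [0,0,-11]
    - [0,0,-11]
  hand: [0.064,0.064,0.064,0.064,0.064,0.064,0.064,0.064,0.064,0.064,0.064,0.064,0.064,0.064,0.064,0.064,0.064,0.064,0.064]

```text
time: 8.52
ee_pos: [0.5547, -0.4068, 0.3581]
orientation: [-1.992, -2.425, -0.001]
wrist_force: [-0.4, 0.8, -0.1]
gripper_width: 0.748
```

```bash
cat > look.py <<'E'
from m import *
import sys
tag=sys.argv[1]
go()
for n in("top","side"):
    im,d=ctrl.capture(n); cv2.imwrite(f"pics/{n}{tag}.png",im); np.save(f"{n}{tag}.npy",d)
    P=cloud(n,d); z=P[...,2]
    mm=(z>.019)&(z<.038)&(P[...,0]>.35)&(P[...,0]<.65)&(P[...,1]<-.18)&(P[...,1]>-.5)
    rect_at(P,mm,n+" mat")
a=cv2.imread(f"pics/top{tag}.png")[100:250,130:440];b=cv2.imread(f"pics/side{tag}.png")[130:370,190:400]
cv2.imwrite(f"pics/v{tag}.png",np.hstack([cv2.resize(a,(470,228),interpolation=2),np.zeros((228,0,3),np.uint8)]) if 0 else np.vstack([cv2.resize(a,(520,252),interpolation=2),np.pad(cv2.resize(b,(298,340),interpolation=2),((0,0),(0,222),(0,0)))]))
E
python3 look.py 5; python3 -c "
from h import *
go((.553,-.406,.3,101.5),(.553,-.406,.1886,101.5))"
```

```text
t 8.53 p [ 0.5547 -0.4068  0.3581] yaw 101.2 tilt [ 0.003 -0.001 -1.   ] w 0.0639 F [-0.4  0.8 -0.1] q [-0.74  0.64  0.28  1.21  0.    0.64]
top mat px [379. 158.] n 138 rect mm [ 552.9 -405.4] [39.5 41.5] 12.7 mean [ 553.7 -404.1   26.8] z [19.9 26.9 33.3]
top mat px [376. 189.] n 65 rect mm [ 458.6 -396. ] [36.6 33. ] 4.8 mean [ 461.2 -390.2   26.6] z [20.4 25.7 33.5]
side mat px [305. 325.] n 403 rect mm [ 552.8 -406. ] [41.5 42.8] 11.0 mean [ 552.5 -407.    27.3] z [20.6 27.8 32.6]
side mat px [258. 327.] n 395 rect mm [ 459.3 -401.1] [40.5 43.1] 6.3 mean [ 459.7 -402.6   27.4] z [20.4 27.7 32.8]
t 8.62 p [ 0.5549 -0.4054  0.3584] yaw 101.29 tilt [ 0.003 -0.001 -1.   ] w 0.0639 F [-0.1  0.   0.1] q [-0.74  0.63  0.27  1.21  0.    0.64]
(0.553, -0.406, 0.3, 101.5) -> d [-0.0004 -0.0019  0.0584] turn [-0.08 -0.16 -0.21]
(0.553, -0.406, 0.1886, 101.5) -> d [-0.0007 -0.0017  0.1698] turn [-0.08 -0.16 -0.21]
```

View pics/v5.png

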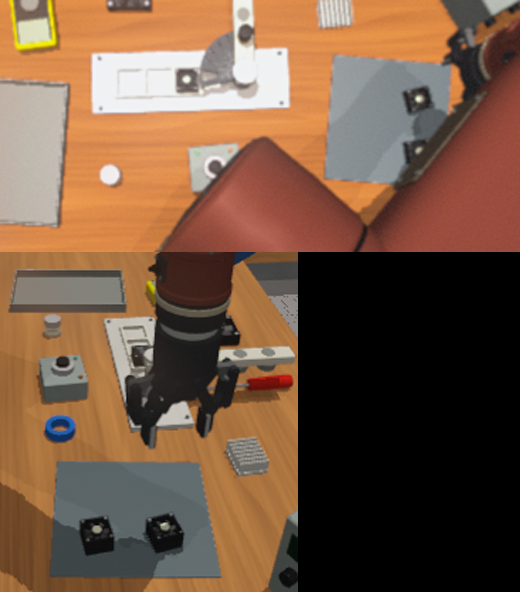

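The first fan sits in nest 1, at about (186,80) in this view. The other two haven't moved, so I descend on the next one.

Call:
move_arm:
  delta_pos:
    - [0,-0.001,0.04]
    - [-0.0005,-0.0018,0.09]
    - [-0.0005,-0.0018,0.13]
    - [-0.0005,-0.0018,0.155]
    - [-0.0005,-0.0018,0.17]
    - [-0.0005,-0.0018,0.17]
    - [-0.0005,-0.0018,0.17]
    - [-0.0005,-0.0018,0.17]
    - [-0.0005,-0.0018,0.17]
    - [-0.0005,-0.0018,0.17]
  turn:
    - [0,0,0]
    - [-0.1,-0.2,-0.2]
    - [-0.1,-0.2,-0.2]
    - [-0.1,-0.2,-0.2]
    - [-0.1,-0.2,-0.2]
    - [-0.1,-0.2,-0.2]
    - [-0.1,-0.2,-0.2]
    - [-0.1,-0.2,-0.2]
    - [-0.1,-0.2,-0.2]
    - [-0.1,-0.2,-0.2]
  hand: [0.064,0.064,0.064,0.064,0.064,0.064,0.03,0.03,0.03,0.03]

```text
time: 9.88
ee_pos: [0.5532, -0.4076, 0.1904]
orientation: [1.986, 2.429, -0.001]
wrist_force: [0.7, 1.4, 7.1]
gripper_width: 0.453
```

```bash
python3 -c "
from h import *
go((.553,-.406,.36,101),(.599,.064,.36,90.3),(.599,.064,.23,90.3))"
```

```text
t 9.88 p [ 0.5532 -0.4076  0.1904] yaw 101.44 tilt [-0.004  0.002 -1.   ] w 0.0387 F [0.7 1.4 7.1] q [-0.74  0.76  0.05  0.85 -0.    0.63]
(0.553, -0.406, 0.36, 101) -> d [ 0.001   0.0005 -0.1696] turn [0.13 0.21 0.44]
(0.599, 0.064, 0.36, 90.3) -> d [ 0.4525  0.1388 -0.1709] turn [ 0.15  0.19 11.14]
(0.599, 0.064, 0.23, 90.3) -> d [ 0.453   0.1385 -0.0409] turn [ 0.15  0.19 11.14]
```

Call:
move_arm:
  delta_pos:
    - [0,0,-0.02]
    - [0,0,-0.06]
    - [0,0,-0.11]
    - [0,0,-0.15]
    - [0.01,0.003,-0.17]
    - [0.045,0.014,-0.17]
    - [0.09,0.0275,-0.17]
    - [0.14,0.043,-0.17]
    - [0.19,0.058,-0.17]
    - [0.24,0.0735,-0.17]
    - [0.29,0.089,-0.17]
    - [0.34,0.104,-0.17]
    - [0.39,0.1195,-0.17]
    - [0.43,0.132,-0.17]
    - [0.4517,0.1387,-0.16]
    - [0.4517,0.1387,-0.12]
    - [0.4517,0.1387,-0.07]
    - [0.4517,0.1387,-0.041]
    - [0.4517,0.1387,-0.041]
    - [0.4517,0.1387,-0.041]
  turn:
    - [0,0,0]
    - [0,0,0]
    - [0,0,0]
    - [0,0,0]
    - [0,0,1]
    - [0,0,2]
    - [0,0,4]
    - [0,0,6]
    - [0,0,8]
    - [0,0,10]
    - [0.15,0.2,11.1]
    - [0.15,0.2,11.1]
    - [0.15,0.2,11.1]
    - [0.15,0.2,11.1]
    - [0.15,0.2,11.1]
    - [0.15,0.2,11.1]
    - [0.15,0.2,11.1]
    - [0.15,0.2,11.1]
    - [0.15,0.2,11.1]
    - [0.15,0.2,11.1]
  hand: [0.03,0.03,0.03,0.03,0.03,0.03,0.03,0.03,0.03,0.03,0.03,0.03,0.03,0.03,0.03,0.03,0.03,0.03,0.03,0.03]

```text
time: 12.38
ee_pos: [0.5992, 0.0634, 0.2299]
orientation: [-2.213, -2.226, -0.001]
wrist_force: [0.8, -1.0, 0.4]
gripper_width: 0.448
```

```bash
python3 - <<'E'
from h import *
go((.599,.063,.1994,90.3))
im,d=ctrl.capture("side");cv2.imwrite("pics/s6.png",im)
b=cv2.resize(im[155:205,260:320],(720,600),interpolation=cv2.INTER_CUBIC); cv2.imwrite("pics/v6.png",b)
E
```

```text
t 12.38 p [0.5992 0.0634 0.2299] yaw 90.33 tilt [ 0.002 -0.001 -1.   ] w 0.0382 F [ 0.8 -1.   0.4] q [-0.02  0.58 -0.19  0.81  0.    1.55]
(0.599, 0.063, 0.1994, 90.3) -> d [-0.0005 -0.0002  0.0305] turn [-0.07 -0.11  0.03]
```

View pics/v6.png

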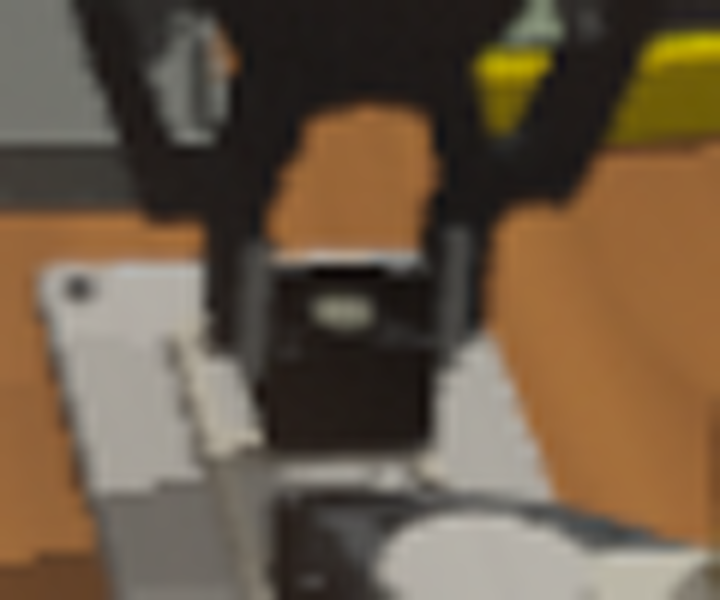

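```bash
python3 - <<'E'
from h import *
print(onz("side",[((343.5)/12-.5+260,311.5/12-.5+155)],.0705))
E
```

```text
[[0.59866684 0.06615366 0.0705    ]]
```

Call:
move_arm:
  delta_pos:
    - [-0.0005,0,0.006]
    - [-0.0005,0,0.012]
    - [-0.0005,0,0.018]
    - [-0.0005,0,0.023]
    - [-0.0005,0,0.027]
    - [-0.0005,0,0.03]
    - [-0.0005,0,0.0305]
    - [-0.0005,0,0.0305]
  turn:
    - [0,0,0]
    - [0,0,0]
    - [0,0,0]
    - [0,0,0]
    - [0,0,0]
    - [0,0,0]
    - [0,0,0]
    - [0,0,0]
  hand: [0.03,0.03,0.03,0.03,0.03,0.03,0.03,0.03]

```text
time: 13.42
ee_pos: [0.5988, 0.0628, 0.1994]
orientation: [-2.213, -2.226, 0.0]
wrist_force: [-5.0, 0.5, 11.7]
gripper_width: 0.449
```

```bash
python3 - <<'E'
from h import *
go((.459,-.401,.36,96.6))
E
```

```text
t 13.43 p [0.5988 0.0628 0.1994] yaw 90.34 tilt [ 0.002 -0.002 -1.   ] w 0.0384 F [-5.   0.5 11.7] q [-0.02  0.62 -0.22  0.74  0.    1.55]
(0.459, -0.401, 0.36, 96.6) -> d [-0.4626 -0.1429 -0.1612] turn [-0.11 -0.12 -6.26]
```

Call:
move_arm:
  delta_pos:
    - [0,0,0]
    - [0,0,0]
    - [0,0,0]
    - [0,0,-0.02]
    - [0,0,-0.06]
    - [0,0,-0.11]
    - [0,0,-0.14]
    - [0,0,-0.16]
    - [-0.02,-0.006,-0.161]
    - [-0.065,-0.02,-0.161]
    - [-0.12,-0.037,-0.161]
    - [-0.17,-0.0525,-0.161]
    - [-0.22,-0.068,-0.161]
    - [-0.27,-0.083,-0.161]
    - [-0.32,-0.099,-0.161]
    - [-0.37,-0.114,-0.161]
    - [-0.42,-0.13,-0.161]
    - [-0.45,-0.139,-0.161]
    - [-0.4626,-0.143,-0.161]
    - [-0.4626,-0.143,-0.161]
  turn:
    - [0,0,0]
    - [0,0,0]
    - [0,0,0]
    - [0,0,0]
    - [0,0,0]
    - [0,0,0]
    - [0,0,0]
    - [0,0,0]
    - [0,0,-2]
    - [0,0,-4]
    - [0,0,-6.3]
    - [0,0,-6.3]
    - [0,0,-6.3]
    - [0,0,-6.3]
    - [0,0,-6.3]
    - [0,0,-6.3]
    - [0,0,-6.3]
    - [0,0,-6.3]
    - [0,0,-6.3]
    - [0,0,-6.3]
  hand: [0.064,0.064,0.064,0.064,0.064,0.064,0.064,0.064,0.064,0.064,0.064,0.064,0.064,0.064,0.064,0.064,0.064,0.064,0.064,0.064]

```text
time: 15.92
ee_pos: [0.4589, -0.4011, 0.3586]
orientation: [-2.088, -2.343, -0.0]
wrist_force: [0.4, -0.6, 0.8]
gripper_width: 0.748
```

```bash
python3 look.py 7; python3 - <<'E'
from m import *
for n in("top","side"):
    P=cloud(n,np.load(n+"7.npy")); z=P[...,2]
    rect_at(P,(z>.026)&(z<.048)&(P[...,0]>.56)&(P[...,0]<.64)&(P[...,1]>-.02)&(P[...,1]<.16),n+" nests")
go((.459,-.401,.36,96.6),(.459,-.401,.1886,96.6))
E
```

```text
t 15.93 p [ 0.4589 -0.4011  0.3586] yaw 96.59 tilt [ 0.003 -0.002 -1.   ] w 0.0639 F [ 0.4 -0.6  0.8] q [-0.84  0.48  0.01  1.1  -0.    0.62]
top mat px [379. 190.] n 133 rect mm [ 458.3 -400.3] [40.2 41.5] 7.9 mean [ 458.1 -400.2   26.9] z [20.8 27.7 32.6]
side mat px [258. 327.] n 396 rect mm [ 459.3 -401.1] [40.3 43.7] 6.3 mean [ 459.6 -402.2   27.4] z [20.4 27.7 32.9]
top nests px [241. 147.] n 124 rect mm [596.9  14.1] [39.8 39.7] 0.7 mean [596.5  14.   35.5] z [27.6 36.2 41.7]
top nests px [224. 147.] n 139 rect mm [596.9  65.1] [39.6 39. ] 0.0 mean [597.2  64.6  35.2] z [28.1 35.2 41.6]
side nests px [290. 191.] n 97 rect mm [607.1  58.7] [60.3 27.9] 80.1 mean [605.7  60.9  37.9] z [31.4 38.6 42. ]
side nests px [287. 206.] n 27 rect mm [5.893e+02 4.000e-01] [22.5 13.4] 62.9 mean [585.2  -4.8  33.9] z [27.1 33.6 41.5]
t 16.02 p [ 0.4594 -0.4     0.3588] yaw 96.69 tilt [ 0.003 -0.002 -1.   ] w 0.0642 F [-0.3  0.4 -0.1] q [-0.84  0.48  0.01  1.1  -0.    0.62]
(0.459, -0.401, 0.36, 96.6) -> d [-0.001  -0.0005 -0.0012] turn [-0.12 -0.16  0.09]
(0.459, -0.401, 0.1886, 96.6) -> d [-1.500e-03 -1.000e-04  1.702e-01] turn [-0.12 -0.16  0.09]
```

View pics/v7.png

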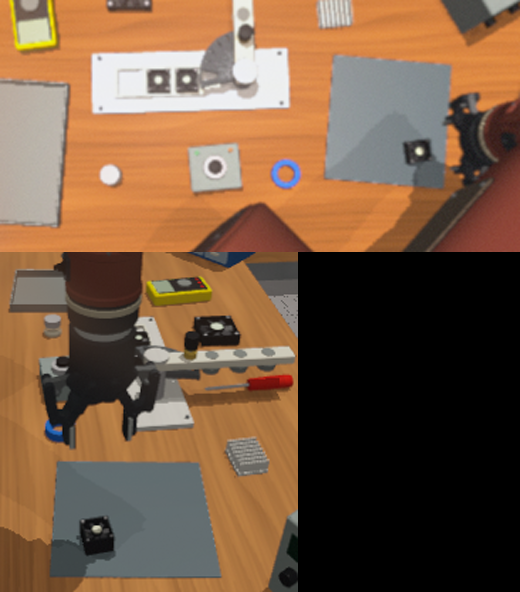

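Call:
move_arm:
  delta_pos:
    - [-0.001,0,0.04]
    - [-0.001,0,0.09]
    - [-0.001,0,0.13]
    - [-0.001,0,0.155]
    - [-0.001,0,0.17]
    - [-0.001,0,0.17]
    - [-0.001,0,0.17]
    - [-0.001,0,0.17]
    - [-0.001,0,0.17]
    - [-0.001,0,0.17]
  turn:
    - [0,0,0]
    - [-0.1,-0.2,0]
    - [-0.1,-0.2,0]
    - [-0.1,-0.2,0]
    - [-0.1,-0.2,0]
    - [-0.1,-0.2,0]
    - [-0.1,-0.2,0]
    - [-0.1,-0.2,0]
    - [-0.1,-0.2,0]
    - [-0.1,-0.2,0]
  hand: [0.064,0.064,0.064,0.064,0.064,0.064,0.03,0.03,0.03,0.03]

```text
time: 17.27
ee_pos: [0.4593, -0.4022, 0.1905]
orientation: [2.087, 2.344, -0.002]
wrist_force: [0.9, 1.7, 6.7]
gripper_width: 0.448
```

```bash
python3 -c "
from h import *
go((.5995,.1155,.36,90.3),(.5995,.1155,.23,90.3))"
```

```text
t 17.27 p [ 0.4593 -0.4022  0.1905] yaw 96.64 tilt [-0.003  0.002 -1.   ] w 0.0383 F [0.9 1.7 6.7] q [-0.84  0.64 -0.2   0.73 -0.    0.62]
(0.5995, 0.1155, 0.36, 90.3) -> d [ 0.4974  0.1994 -0.1709] turn [0.1  0.19 6.34]
(0.5995, 0.1155, 0.23, 90.3) -> d [ 0.4979  0.1992 -0.0409] turn [0.1  0.19 6.34]
```

Call:
move_arm:
  delta_pos:
    - [0,0,-0.02]
    - [0,0,-0.06]
    - [0,0,-0.11]
    - [0,0,-0.15]
    - [0.01,0.004,-0.17]
    - [0.045,0.018,-0.17]
    - [0.095,0.038,-0.17]
    - [0.145,0.058,-0.17]
    - [0.195,0.078,-0.17]
    - [0.245,0.098,-0.17]
    - [0.295,0.118,-0.17]
    - [0.345,0.138,-0.17]
    - [0.395,0.158,-0.17]
    - [0.44,0.176,-0.17]
    - [0.475,0.19,-0.17]
    - [0.497,0.1993,-0.16]
    - [0.497,0.1993,-0.11]
    - [0.497,0.1993,-0.06]
    - [0.497,0.1993,-0.041]
    - [0.497,0.1993,-0.041]
  turn:
    - [0,0,0]
    - [0,0,0]
    - [0,0,0]
    - [0,0,0]
    - [0,0,1]
    - [0,0,2]
    - [0,0,4]
    - [0.1,0.2,6.3]
    - [0.1,0.2,6.3]
    - [0.1,0.2,6.3]
    - [0.1,0.2,6.3]
    - [0.1,0.2,6.3]
    - [0.1,0.2,6.3]
    - [0.1,0.2,6.3]
    - [0.1,0.2,6.3]
    - [0.1,0.2,6.3]
    - [0.1,0.2,6.3]
    - [0.1,0.2,6.3]
    - [0.1,0.2,6.3]
    - [0.1,0.2,6.3]
  hand: [0.03,0.03,0.03,0.03,0.03,0.03,0.03,0.03,0.03,0.03,0.03,0.03,0.03,0.03,0.03,0.03,0.03,0.03,0.03,0.03]

```text
time: 19.77
ee_pos: [0.5986, 0.115, 0.2283]
orientation: [-2.212, -2.225, 0.003]
wrist_force: [0.4, 0.1, -0.1]
gripper_width: 0.453
```

```bash
python3 - <<'E'
from h import *
go((.5995,.1148,.1995,90.3))
im,d=ctrl.capture("side");cv2.imwrite("pics/s8.png",im)
b=cv2.resize(im[150:200,255:315],(720,600),interpolation=cv2.INTER_CUBIC); cv2.imwrite("pics/v8.png",b)
E
```

```text
t 19.77 p [0.5986 0.115  0.2283] yaw 90.34 tilt [ 0.002 -0.004 -1.   ] w 0.0387 F [ 0.4  0.1 -0.1] q [ 0.07  0.59 -0.16  0.82  0.    1.63]
(0.5995, 0.1148, 0.1995, 90.3) -> d [-0.0003  0.001   0.0288] turn [-0.25 -0.11  0.04]
```

View pics/v8.png

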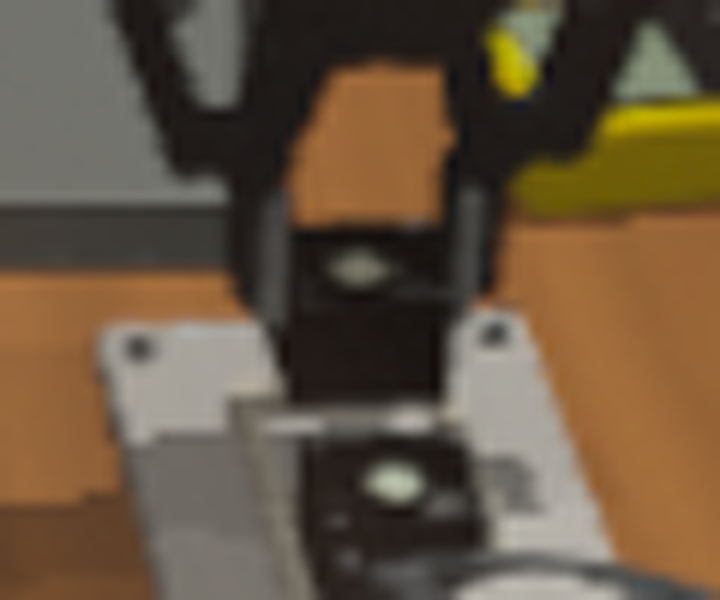

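Call:
move_arm:
  delta_pos:
    - [0,0.0007,0.006]
    - [0,0.0007,0.012]
    - [0,0.0007,0.018]
    - [0,0.0007,0.023]
    - [0,0.0007,0.027]
    - [0,0.0007,0.029]
    - [0,0.0007,0.029]
    - [0,0.0007,0.029]
  turn:
    - [0,0,0]
    - [-0.2,0,0]
    - [-0.2,0,0]
    - [-0.2,0,0]
    - [-0.2,0,0]
    - [-0.2,0,0]
    - [-0.2,0,0]
    - [-0.2,0,0]
  hand: [0.03,0.03,0.03,0.03,0.03,0.03,0.03,0.03]

```text
time: 20.82
ee_pos: [0.6, 0.1152, 0.2003]
orientation: [-2.215, -2.228, -0.004]
wrist_force: [-0.0, -0.4, -0.4]
gripper_width: 0.449
```

```bash
python3 - <<'E'
from h import *
go()
E
```

```text
t 20.82 p [0.6    0.1152 0.2003] yaw 90.34 tilt [ 0.002  0.002 -1.   ] w 0.0384 F [-0.  -0.4 -0.4] q [ 0.07  0.63 -0.19  0.75  0.    1.63]
```

Call:
move_arm:
  delta_pos:
    - [0,0,0.0012]
    - [0,0,0.0012]
    - [0,0,0.0012]
    - [0,0,0.0012]
    - [0,0,0.0012]
    - [0,0,-0.02]
    - [0,0,-0.06]
    - [0,0,-0.11]
    - [0,0,-0.16]
    - [0.03,-0.02,-0.18]
    - [0.08,-0.05,-0.18]
    - [0.13,-0.09,-0.18]
    - [0.17,-0.12,-0.18]
    - [0.18,-0.15,-0.18]
    - [0.18,-0.15,-0.18]
  turn:
    - [0,0,0]
    - [0,0,0]
    - [0,0,0]
    - [0,0,0]
    - [0,0,0]
    - [0,0,0]
    - [0,0,0]
    - [0,0,0]
    - [0,0,0]
    - [0,0,0]
    - [0,0,0]
    - [0,0,0]
    - [0,0,0]
    - [0,0,0]
    - [0,0,0]
  hand: [0.03,0.03,0.064,0.064,0.064,0.064,0.064,0.064,0.064,0.064,0.064,0.064,0.064,0.064,0.064]

```text
time: 22.7
ee_pos: [0.4467, 0.2948, 0.3805]
orientation: [-2.211, -2.23, -0.003]
wrist_force: [0.1, 0.7, 0.5]
gripper_width: 0.749
```

```bash
python3 look.py 9; python3 - <<'E'
from m import *
def zoom(n,r0,r1,c0,c1,f,out):
    im=cv2.imread(n)[r0:r1,c0:c1]; b=cv2.resize(im,None,fx=f,fy=f,interpolation=cv2.INTER_CUBIC)
    s=f*5
    for k in range(0,b.shape[1],s): cv2.putText(b,str(c0+k//f),(k,10),0,.35,(0,0,255),1); cv2.line(b,(k,0),(k,4),(0,200,0),1)
    for k in range(0,b.shape[0],s): cv2.putText(b,str(r0+k//f),(0,k+10),0,.35,(0,0,255),1)
    cv2.imwrite(out,b)
zoom("pics/top9.png",108,168,200,290,8,"pics/z9t.png")
zoom("pics/side9.png",165,225,270,350,10,"pics/z9s.png")
E
```

```text
t 22.7 p [0.4467 0.2948 0.3805] yaw 90.49 tilt [ 0.002  0.001 -1.   ] w 0.064 F [0.1 0.7 0.5] q [ 0.45  0.32 -0.17  1.07  0.    2.01]
```

View pics/z9t.png

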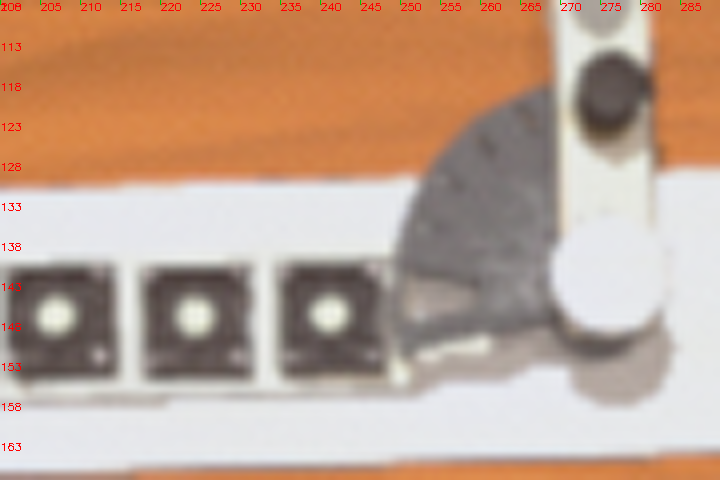

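View pics/z9s.png

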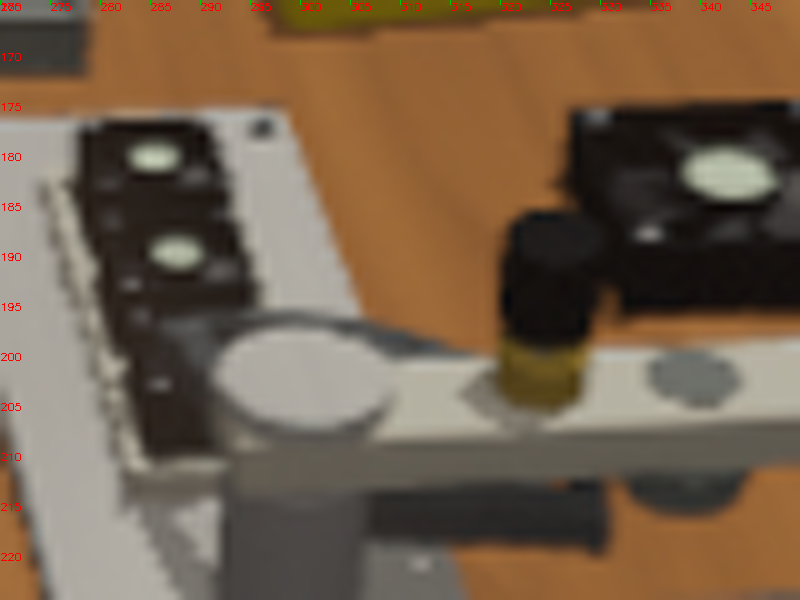

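```bash
python3 - <<'E'
from h import *
T=lambda x,y:((x+.5)/8-.5+200,(y+.5)/8-.5+108); S=lambda x,y:((x+.5)/10-.5+270,(y+.5)/10-.5+165)
def tri(a,b):
    o1,w1,_=rays("top",[a]); o2,w2,_=rays("side",[b]); w1=w1[0];w2=w2[0]
    A=np.c_[w1,-w2]; s=np.linalg.lstsq(A,o2-o1,rcond=None)[0]
    p,q=o1+w1*s[0],o2+w2*s[1]; return np.round((p+q)/2,4),np.round(p-q,4)
print("knob",tri(T(612,82),S(556,237))); print("cap",tri(T(608,272),S(305,378)))
print("fan3",tri(T(55,316),S(155,157)),"fan2",tri(T(195,316),S(177,253)))
print("knob onz top",onz("top",[T(612,82)],.139),onz("side",[S(556,237)],.139))
print("cap onz",onz("top",[T(608,272)],.102),onz("side",[S(305,378)],.102))
print("fans onz .04",onz("top",[T(55,316),T(195,316),T(330,315)],.04),onz("side",[S(155,157),S(177,253)],.04))
E
```

```text
knob (array([ 0.6596, -0.0875,  0.1385]), array([-0.0002,  0.    , -0.0001]))
cap (array([ 0.5999, -0.0869,  0.1002]), array([-0.0003,  0.    , -0.    ]))
fan3 (array([0.5994, 0.1164, 0.0404]), array([-0.0014,  0.0001, -0.0002])) fan2 (array([0.5974, 0.0641, 0.0407]), array([-0.0001,  0.    , -0.    ]))
knob onz top [[ 0.65937883 -0.08745529  0.139     ]] [[ 0.65953858 -0.08817459  0.139     ]]
cap onz [[ 0.59942887 -0.08672618  0.102     ]] [[ 0.59937235 -0.08952391  0.102     ]]
fans onz .04 [[0.59873219 0.11649625 0.04      ]
 [0.59744431 0.06414574 0.04      ]
 [0.59657248 0.01358251 0.04      ]] [[0.6002184  0.11719017 0.04      ]
 [0.5976546  0.0651714  0.04      ]]
```

```bash
python3 -c "
from h import *
go((.6596,-.0875,.38,180.3),(.6596,-.0875,.285,180.3))"
```

```text
t 22.8 p [0.4488 0.2939 0.3805] yaw 90.36 tilt [ 0.002  0.002 -1.   ] w 0.0641 F [-0.1  0.1  0.1] q [ 0.44  0.33 -0.17  1.07  0.    2.01]
(0.6596, -0.0875, 0.38, 180.3) -> d [-3.828e-01  2.084e-01  2.000e-04] turn [  0.19   0.   -89.94]
(0.6596, -0.0875, 0.285, 180.3) -> d [-0.383   0.2082  0.0952] turn [  0.19   0.   -89.94]
```

Call:
move_arm:
  delta_pos:
    - [-0.02,0.011,0]
    - [-0.06,0.033,0]
    - [-0.1,0.054,0]
    - [-0.14,0.076,0]
    - [-0.18,0.098,0]
    - [-0.22,0.12,0]
    - [-0.26,0.141,0]
    - [-0.3,0.163,0]
    - [-0.34,0.185,0]
    - [-0.37,0.201,0]
    - [-0.383,0.2083,0]
    - [-0.383,0.2083,0]
    - [-0.383,0.2083,0]
  turn:
    - [0,0,-8]
    - [0,0,-17]
    - [0,0,-26]
    - [0,0,-35]
    - [0,0,-44]
    - [0,0,-53]
    - [0,0,-62]
    - [0,0,-71]
    - [0,0,-80]
    - [0,0,-90]
    - [0.2,0,-90]
    - [0.2,0,-90]
    - [0.2,0,-90]
  hand: [0.056,0.056,0.056,0.056,0.056,0.056,0.056,0.056,0.056,0.056,0.056,0.056,0.056]

```text
time: 24.42
ee_pos: [0.6588, -0.0871, 0.3798]
orientation: [0.007, -3.14, -0.0]
wrist_force: [0.2, 0.3, 0.8]
gripper_width: 0.656
```

```bash
python3 -c "
from h import *
go((.6596,-.0875,.285,180.3))"
```

```text
t 24.43 p [ 0.6588 -0.0871  0.3798] yaw -179.74 tilt [ 0.001  0.    -1.   ] w 0.056 F [0.2 0.3 0.8] q [-0.24  0.58  0.23  1.22 -0.   -0.25]
(0.6596, -0.0875, 0.285, 180.3) -> d [-0.0009 -0.0004  0.0948] turn [ 0.01 -0.07 -0.04]
```

Call:
move_arm:
  delta_pos:
    - [-0.0008,-0.0004,0.03]
    - [-0.0008,-0.0004,0.06]
    - [-0.0008,-0.0004,0.082]
    - [-0.0008,-0.0004,0.095]
    - [-0.0008,-0.0004,0.095]
    - [-0.0008,-0.0004,0.095]
    - [-0.0008,-0.0004,0.095]
    - [-0.0008,-0.0004,0.095]
    - [-0.0008,-0.0004,0.095]
  turn:
    - [0,0,0]
    - [0,0,0]
    - [0,0,0]
    - [0,0,0]
    - [0,0,0]
    - [0,0,0]
    - [0,0,0]
    - [0,0,0]
    - [0,0,0]
  hand: [0.056,0.056,0.056,0.056,0.056,0.018,0.018,0.018,0.018]

```text
time: 25.55
ee_pos: [0.6602, -0.0881, 0.2863]
orientation: [-0.009, 3.14, -0.0]
wrist_force: [-0.4, 2.4, 6.4]
gripper_width: 0.287
```

```bash
python3 - <<'E'
from h import *
go()
im,d=ctrl.capture("side");cv2.imwrite("pics/s10.png",im)
b=cv2.resize(im[150:230,280:380],(750,600),interpolation=cv2.INTER_CUBIC); cv2.imwrite("pics/v10.png",b)
E
```

```text
t 25.55 p [ 0.6602 -0.0881  0.2863] yaw -179.67 tilt [-0.001 -0.    -1.   ] w 0.0245 F [-0.4  2.4  6.4] q [-0.24  0.64  0.08  1.02  0.   -0.25]
```

View pics/v10.png

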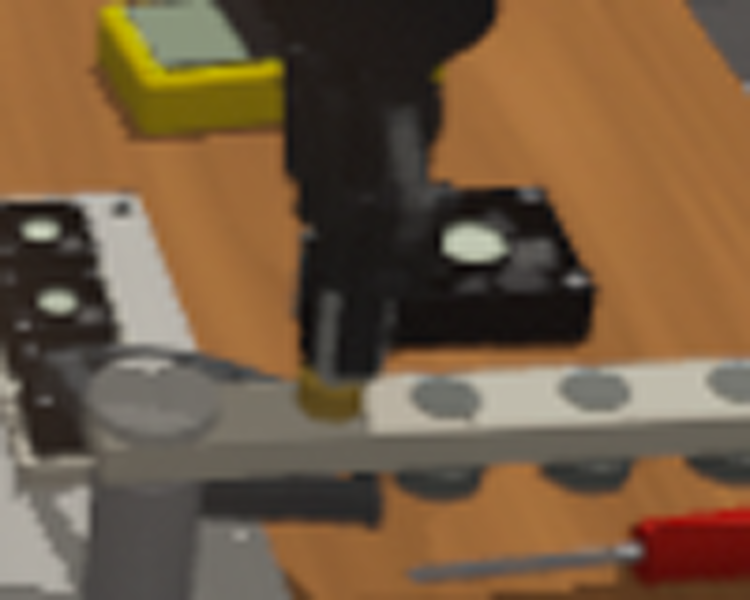

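Call:
move_arm:
  delta_pos:
    - [0,0,-0.004]
    - [0,0,-0.008]
    - [0,0,-0.012]
    - [0,0,-0.0155]
    - [0,0,-0.0155]
    - [0,0,-0.0155]
  turn:
    - [0,0,0]
    - [0,0,0]
    - [0,0,0]
    - [0,0,0]
    - [0,0,0]
    - [0,0,0]
  hand: [0.018,0.018,0.018,0.018,0.018,0.018]

```text
time: 26.35
ee_pos: [0.6602, -0.0882, 0.3003]
orientation: [-0.009, 3.142, 0.0]
wrist_force: [5.4, 2.4, -6.5]
gripper_width: 0.285
```

```bash
python3 - <<'E'
from h import *
px,py=.5995,-.0875
s=ctrl.observe(); go()
im,d=ctrl.capture("side");cv2.imwrite("pics/s11.png",im)
b=cv2.resize(im[150:230,280:380],(750,600),interpolation=cv2.INTER_CUBIC); cv2.imwrite("pics/v11.png",b)
Rm=R.from_rotvec(s["orientation"]).as_matrix(); p=s["ee_pos"]
rel=p[:2]-[px,py]
print("rel",rel,np.hypot(*rel),np.degrees(np.arctan2(rel[1],rel[0])))
for k in range(1,17):
    a=np.radians(90*k/16); Q=np.array([[np.cos(a),-np.sin(a)],[np.sin(a),np.cos(a)]])
    g=np.r_[np.array([px,py])+Q@rel,p[2]]
    print(k,90*k/16,np.round(Rm.T@(g-p),4))
E
```

```text
t 26.35 p [ 0.6602 -0.0882  0.3003] yaw -179.66 tilt [-0.  0. -1.] w 0.0243 F [ 5.4  2.4 -6.5] q [-0.24  0.63  0.1   1.05  0.   -0.25]
rel [ 0.06069406 -0.00069884] 0.060698086539146476 -0.6596838833651321
1 5.625 [0.0002 0.006  0.    ]
2 11.25 [0.001  0.0119 0.    ]
3 16.875 [0.0023 0.0177 0.    ]
4 22.5 [0.0042 0.0233 0.    ]
5 28.125 [0.0067 0.0287 0.    ]
6 33.75 [0.0096 0.0339 0.    ]
7 39.375 [0.0131 0.0387 0.    ]
8 45.0 [0.017  0.0432 0.    ]
9 50.625 [0.0214 0.0473 0.    ]
10 56.25 [0.0261 0.0509 0.    ]
11 61.875 [0.0311 0.0541 0.    ]
12 67.5 [0.0365 0.0567 0.    ]
13 73.125 [0.0421 0.0588 0.    ]
14 78.75 [0.0478 0.0604 0.    ]
15 84.375 [0.0537 0.0614 0.    ]
16 90.0 [0.0596 0.0617 0.    ]
```

View pics/v11.png

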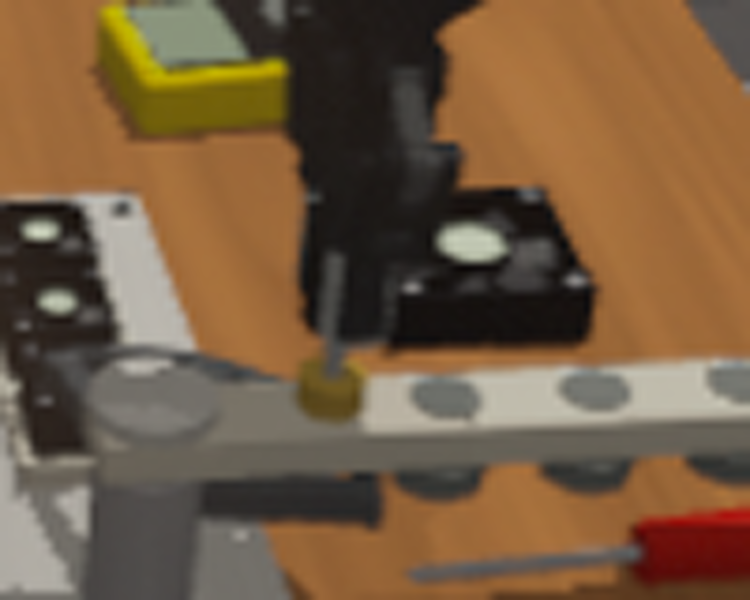

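Call:
move_arm:
  delta_pos:
    - [0.0002,0.006,0]
    - [0.001,0.0119,0]
    - [0.0023,0.0177,0]
    - [0.0042,0.0233,0]
    - [0.0067,0.0287,0]
    - [0.0096,0.0339,0]
    - [0.0131,0.0387,0]
    - [0.017,0.0432,0]
    - [0.0214,0.0473,0]
    - [0.0261,0.0509,0]
    - [0.0311,0.0541,0]
    - [0.0365,0.0567,0]
    - [0.0421,0.0588,0]
    - [0.0478,0.0604,0]
    - [0.0537,0.0614,0]
    - [0.0596,0.0617,0]
    - [0.0596,0.0617,0]
    - [0.0596,0.0617,0]
  turn:
    - [0,0,-5.6]
    - [0,0,-11.25]
    - [0,0,-16.9]
    - [0,0,-22.5]
    - [0,0,-28.1]
    - [0,0,-33.75]
    - [0,0,-39.4]
    - [0,0,-45]
    - [0,0,-50.6]
    - [0,0,-56.25]
    - [0,0,-61.9]
    - [0,0,-67.5]
    - [0,0,-73.1]
    - [0,0,-78.75]
    - [0,0,-84.4]
    - [0,0,-90]
    - [0,0,-90]
    - [0,0,-90]
  hand: [0.018,0.018,0.018,0.018,0.018,0.018,0.018,0.018,0.018,0.018,0.018,0.018,0.018,0.018,0.018,0.018,0.018,0.018]

```text
time: 28.65
ee_pos: [0.6001, -0.0272, 0.3004]
orientation: [2.225, -2.217, 0.0]
wrist_force: [2.5, -2.0, -5.8]
gripper_width: 0.283
```

```bash
cat > v.py <<'E'
from h import *
import sys
tag=sys.argv[1]; go()
out=[]
for n,(r0,r1,c0,c1) in(("top",(80,230,150,350)),("side",(130,250,210,370))):
    im,d=ctrl.capture(n); cv2.imwrite(f"pics/{n}{tag}.png",im); np.save(f"{n}{tag}.npy",d)
    out.append(cv2.resize(im[r0:r1,c0:c1],(400*1,300),interpolation=2))
cv2.imwrite(f"pics/v{tag}.png",np.hstack(out))
E
python3 v.py 12
```

```text
t 28.65 p [ 0.6001 -0.0272  0.3004] yaw -89.79 tilt [ 0.001  0.001 -1.   ] w 0.0242 F [ 2.5 -2.  -5.8] q [-0.17  0.51 -0.11  0.96 -0.   -1.74]
```

View pics/v12.png

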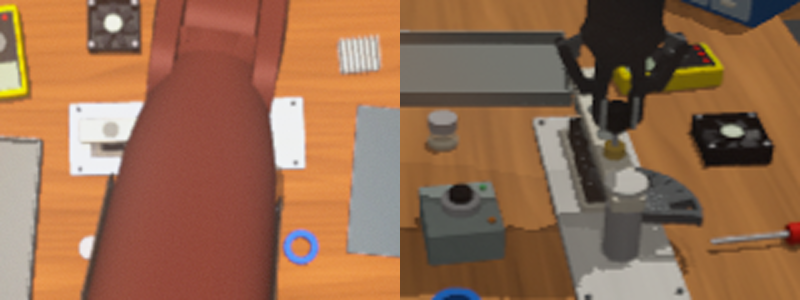

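The head is over the nests with the plunger still lifted. Now I lower the plunger.

Call:
move_arm:
  delta_pos:
    - [0,0,0.003]
    - [0,0,0.006]
    - [0,0,0.009]
    - [0,0,0.012]
    - [0,0,0.0145]
    - [0,0,0.0145]
    - [0,0,0.0145]
  turn:
    - [0,0,0]
    - [0,0,0]
    - [0,0,0]
    - [0,0,0]
    - [0,0,0]
    - [0,0,0]
    - [0,0,0]
  hand: [0.018,0.018,0.018,0.018,0.018,0.018,0.018]

```text
time: 29.62
ee_pos: [0.6002, -0.0271, 0.2863]
orientation: [2.227, -2.215, 0.001]
wrist_force: [2.3, -4.2, 2.9]
gripper_width: 0.281
```

```bash
python3 v.py 13
```

```text
t 29.62 p [ 0.6002 -0.0271  0.2863] yaw -89.68 tilt [ 0.001 -0.    -1.   ] w 0.024 F [ 2.3 -4.2  2.9] q [-0.17  0.52 -0.13  0.92 -0.   -1.74]
```

View pics/v13.png

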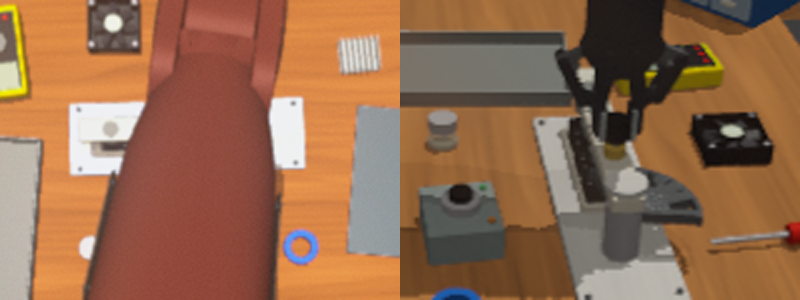

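Call:
move_arm:
  delta_pos:
    - [0,0,0]
    - [0,0,0]
    - [0,0,0]
    - [0,0,-0.02]
    - [0,0,-0.06]
    - [0,0,-0.1]
    - [0,0,-0.11]
    - [0,0,-0.11]
  turn:
    - [0,0,0]
    - [0,0,0]
    - [0,0,0]
    - [0,0,0]
    - [0,0,0]
    - [0,0,0]
    - [0,0,0]
    - [0,0,0]
  hand: [0.056,0.056,0.056,0.056,0.056,0.056,0.056,0.056]

```text
time: 30.72
ee_pos: [0.6, -0.0269, 0.396]
orientation: [2.228, -2.215, 0.0]
wrist_force: [0.6, 0.6, -0.2]
gripper_width: 0.654
```

```bash
python3 - <<'E'
from h import *
go((.439,-.033,.36,-90))
im,d=ctrl.capture("side");cv2.imwrite("pics/s14.png",im)
b=cv2.resize(im[150:220,260:350],(770,600),interpolation=cv2.INTER_CUBIC); cv2.imwrite("pics/v14.png",b)
for n,uv in(("top",None),):
    pass
# button measurement from first images
for n in("top","side"):
    m=cv2.imread(f"pics/{n}9.png"); u,v=proj(n,[.439,-.033,.062])[0]; u,v=int(round(u)),int(round(v))
    g=cv2.cvtColor(m,cv2.COLOR_BGR2GRAY)[v-8:v+9,u-10:u+11]; 
    mk=(g<75).astype(np.uint8); nn,lab,st,ce=cv2.connectedComponentsWithStats(mk)
    for i in range(1,nn):
        if st[i,4]>8: print(n,st[i],onz(n,[ce[i]+[u-10,v-8]],.062))
E
```

```text
t 30.73 p [ 0.6    -0.0269  0.396 ] yaw -89.66 tilt [ 0.  0. -1.] w 0.0559 F [ 0.6  0.6 -0.2] q [-0.17  0.44  0.05  1.18 -0.   -1.74]
(0.439, -0.033, 0.36, -90) -> d [0.0052 0.161  0.036 ] turn [ 0.01 -0.01  0.34]
side [ 6  6  9  8 63] [[ 0.43882402 -0.03866506  0.062     ]]
side [ 2 14 15  3 19] [[ 0.43490495 -0.06643868  0.062     ]]
```

View pics/v14.png

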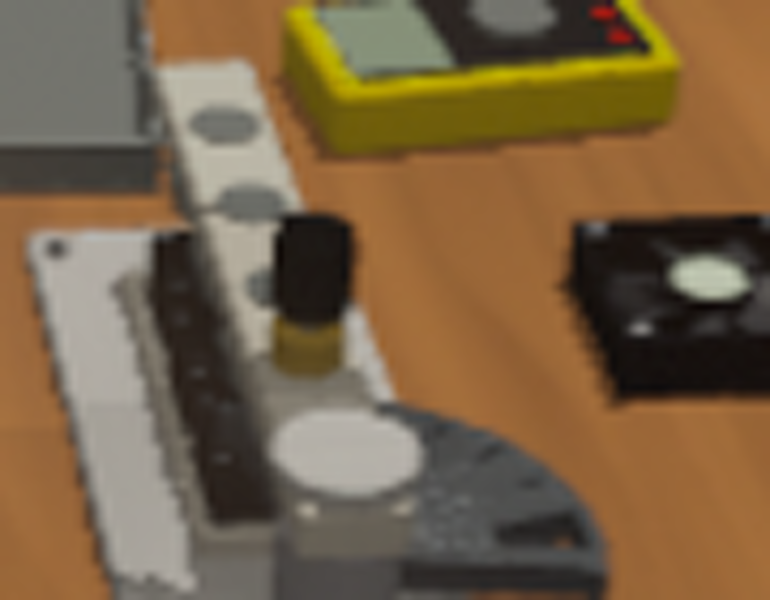

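Call:
move_arm:
  delta_pos:
    - [0,0.02,0]
    - [0.001,0.06,0]
    - [0.003,0.1,0]
    - [0.004,0.14,0.02]
    - [0.0055,0.161,0.06]
    - [0.0055,0.161,0.1]
    - [0.0055,0.161,0.116]
    - [0.0055,0.161,0.116]
    - [0.0055,0.161,0.116]
  turn:
    - [0,0,0]
    - [0,0,0]
    - [0,0,0]
    - [0,0,0]
    - [0,0,0]
    - [0,0,0]
    - [0,0,0]
    - [0,0,0]
    - [0,0,0]
  hand: [0.03,0,0,0,0,0,0,0,0]

```text
time: 31.9
ee_pos: [0.4389, -0.0334, 0.2801]
orientation: [2.227, -2.214, -0.001]
wrist_force: [0.1, -0.5, 0.6]
gripper_width: 0.003
```

```bash
python3 - <<'E'
from h import *
go((.439,-.0325,.236,-90))
im,d=ctrl.capture("side");cv2.imwrite("pics/s15.png",im)
print(onz("side",[(260+316.5/8.556-.5,150+236.5/8.571-.5)],.139))
b=cv2.resize(im[160:240,200:300],(750,600),interpolation=cv2.INTER_CUBIC); cv2.imwrite("pics/v15.png",b)
im,d=ctrl.capture("top");cv2.imwrite("pics/t15.png",im)
b=cv2.resize(im[100:220,180:340],(800,600),interpolation=cv2.INTER_CUBIC); cv2.imwrite("pics/v15t.png",b)
P=cloud("side",np.load("side9.npy")); m=(np.hypot(P[...,0]-.439,P[...,1]+.033)<.022)&(P[...,2]>.042)
print(np.histogram(P[m][:,2],bins=np.arange(.042,.072,.002)))
E
```

```text
t 31.9 p [ 0.4389 -0.0334  0.2801] yaw -89.66 tilt [ 0.     0.001 -1.   ] w 0.0003 F [ 0.1 -0.5  0.6] q [-0.24  0.25 -0.57  0.75 -0.   -1.82]
(0.439, -0.0325, 0.236, -90) -> d [-0.0009 -0.0001  0.0441] turn [ 0.06 -0.    0.34]
[[ 0.59951146 -0.02981271  0.139     ]]
(array([11,  8, 10,  6, 25, 40, 11,  8,  7, 18, 21,  5,  0,  0]), array([0.042, 0.044, 0.046, 0.048, 0.05 , 0.052, 0.054, 0.056, 0.058,
       0.06 , 0.062, 0.064, 0.066, 0.068, 0.07 ]))
```

View pics/v15.png

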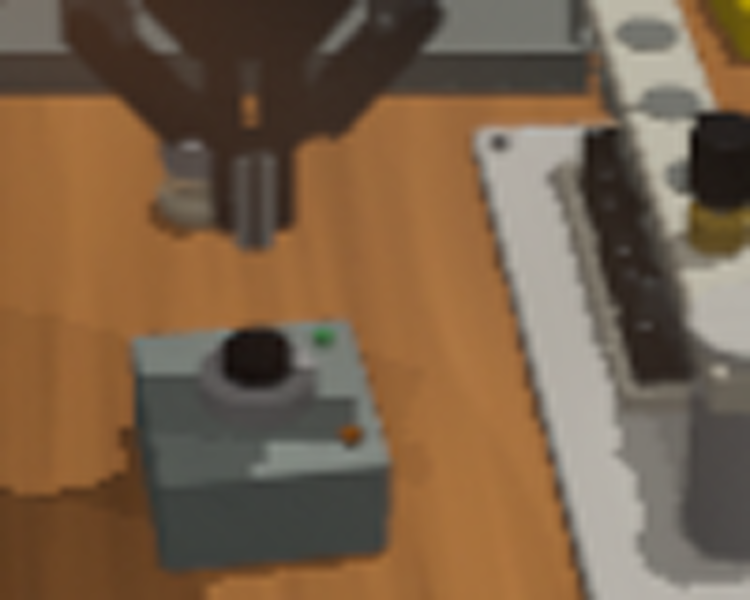

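View pics/v15t.png

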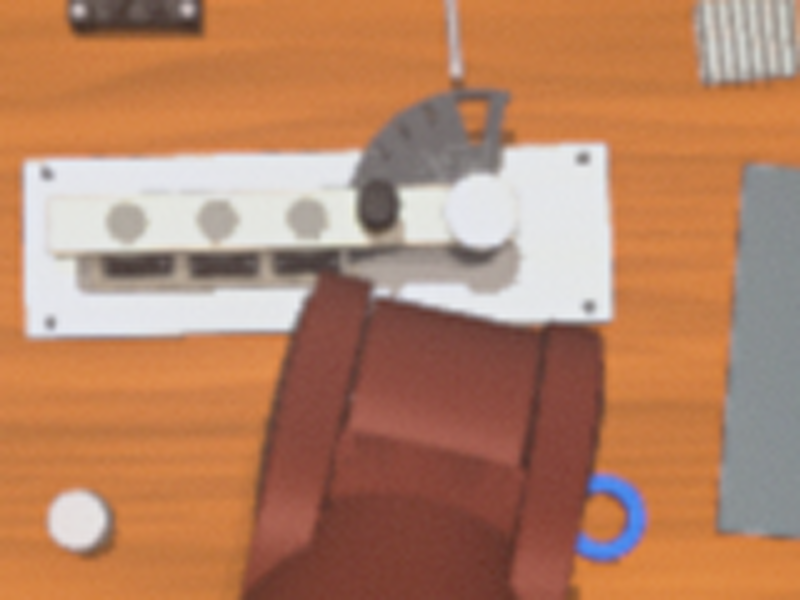

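```bash
python3 - <<'E'
from h import *
o1,w1,_=rays("top",[(180+378.5/5-.5,100+200.5/5-.5)]); o2,w2,_=rays("side",[(260+316.5/8.556-.5,150+236.5/8.571-.5)])
s=np.linalg.lstsq(np.c_[w1[0],-w2[0]],o2-o1,rcond=None)[0]; print(o1+w1[0]*s[0],o2+w2[0]*s[1])
E
```

```text
[ 0.60003796 -0.02793672  0.13786112] [ 0.59994989 -0.02792614  0.13784497]
```

Call:
move_arm:
  delta_pos:
    - [0,0,0.02]
    - [0,0,0.035]
    - [0,0,0.042]
    - [0,0,0.0455]
    - [0,0,0.048]
    - [0,0,0.05]
    - [0,0,0.0515]
    - [0,0,0.0525]
  turn:
    - [0,0,0]
    - [0,0,0]
    - [0,0,0]
    - [0,0,0]
    - [0,0,0]
    - [0,0,0]
    - [0,0,0]
    - [0,0,0]
  hand: [0,0,0,0,0,0,0,0]

```text
time: 33.0
ee_pos: [0.4391, -0.0334, 0.2288]
orientation: [2.228, -2.215, 0.001]
wrist_force: [-9.6, 2.5, 37.1]
gripper_width: 0.004
```

Knob top triangulates to z = 0.138, so the plunger was home. The button bottomed out hard, so I let it up.

Call:
move_arm:
  delta_pos:
    - [0,0,-0.003]
    - [0,0,-0.01]
    - [0,0,-0.03]
    - [0,0,-0.07]
    - [0,0,-0.12]
    - [0,0,-0.13]
    - [0,0,-0.13]
  turn:
    - [0,0,0]
    - [0,0,0]
    - [0,0,0]
    - [0,0,0]
    - [0,0,0]
    - [0,0,0]
    - [0,0,0]
  hand: [0,0,0,0,0.02,0.056,0.056]

```text
time: 33.88
ee_pos: [0.4391, -0.0334, 0.3578]
orientation: [-2.228, 2.215, -0.001]
wrist_force: [-0.2, -0.0, -0.7]
gripper_width: 0.636
```

```bash
python3 v.py 16; python3 -c "
from h import *
go((.6,-.0275,.36,-90),(.6,-.0275,.285,-90))"
```

```text
t 33.88 p [ 0.4391 -0.0334  0.3578] yaw -89.66 tilt [ 0.    -0.001 -1.   ] w 0.0543 F [-0.2 -0.  -0.7] q [-0.24  0.17 -0.45  0.96 -0.   -1.82]
t 33.98 p [ 0.4386 -0.0333  0.3564] yaw -89.66 tilt [-0.     0.002 -1.   ] w 0.0559 F [ 0.3  0.1 -0.8] q [-0.24  0.17 -0.45  0.96 -0.   -1.82]
(0.6, -0.0275, 0.36, -90) -> d [-0.0048 -0.1615 -0.004 ] turn [0.14 0.01 0.34]
(0.6, -0.0275, 0.285, -90) -> d [-0.0048 -0.1617  0.071 ] turn [0.14 0.01 0.34]
```

View pics/v16.png

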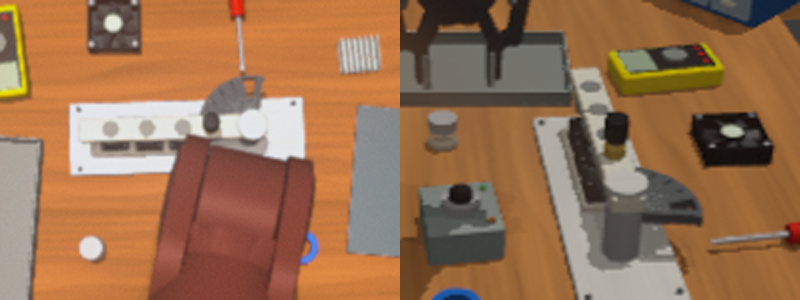

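Call:
move_arm:
  delta_pos:
    - [-0.001,-0.03,-0.004]
    - [-0.003,-0.08,-0.004]
    - [-0.0045,-0.13,-0.004]
    - [-0.0048,-0.155,-0.004]
    - [-0.0048,-0.1617,0]
    - [-0.0048,-0.1617,0.02]
    - [-0.0048,-0.1617,0.05]
    - [-0.0048,-0.1617,0.0705]
    - [-0.0048,-0.1617,0.0715]
    - [-0.0048,-0.1617,0.0715]
    - [-0.0048,-0.1617,0.0715]
    - [-0.0048,-0.1617,0.0715]
    - [-0.0048,-0.1617,0.0715]
    - [-0.0048,-0.1617,0.0715]
  turn:
    - [0,0,0]
    - [0,0,0]
    - [0,0,0]
    - [0,0,0.3]
    - [0,0,0.3]
    - [0,0,0.3]
    - [0,0,0.3]
    - [0,0,0.3]
    - [0,0,0.3]
    - [0,0,0.3]
    - [0,0,0.3]
    - [0,0,0.3]
    - [0,0,0.3]
    - [0,0,0.3]
  hand: [0.056,0.056,0.056,0.056,0.056,0.056,0.056,0.056,0.056,0.056,0.018,0.018,0.018,0.018]

```text
time: 35.72
ee_pos: [0.6007, -0.0277, 0.287]
orientation: [-2.222, 2.221, -0.001]
wrist_force: [-0.9, -0.1, 6.2]
gripper_width: 0.281
```

Call:
move_arm:
  delta_pos:
    - [0,0,-0.004]
    - [0,0,-0.008]
    - [0,0,-0.012]
    - [0,0,-0.0155]
    - [0,0,-0.0155]
    - [0,0,-0.0155]
  turn:
    - [0,0,0]
    - [0,0,0]
    - [0,0,0]
    - [0,0,0]
    - [0,0,0]
    - [0,0,0]
  hand: [0.018,0.018,0.018,0.018,0.018,0.018]

```text
time: 36.48
ee_pos: [0.6006, -0.0277, 0.3012]
orientation: [2.222, -2.22, -0.001]
wrist_force: [1.2, -1.3, -5.5]
gripper_width: 0.283
```

```bash
python3 v.py 17; python3 - <<'E'
from h import *
px,py=.6002,-.0875
s=ctrl.observe(); go()
Rm=R.from_rotvec(s["orientation"]).as_matrix(); p=s["ee_pos"]
rel=p[:2]-[px,py]
print("rel",rel,np.hypot(*rel),np.degrees(np.arctan2(rel[1],rel[0])))
for k in range(1,17):
    a=-np.radians(90*k/16); Q=np.array([[np.cos(a),-np.sin(a)],[np.sin(a),np.cos(a)]])
    g=np.r_[np.array([px,py])+Q@rel,p[2]]
    print(k,90*k/16,np.round(Rm.T@(g-p),4))
E
```

```text
t 36.48 p [ 0.6006 -0.0277  0.3012] yaw -89.97 tilt [ 0.     0.001 -1.   ] w 0.0242 F [ 1.2 -1.3 -5.5] q [-0.17  0.51 -0.11  0.96 -0.   -1.74]
t 36.58 p [ 0.6006 -0.0277  0.3012] yaw -89.96 tilt [ 0.     0.001 -1.   ] w 0.0241 F [ 0.7 -1.8 -5.2] q [-0.17  0.51 -0.11  0.96 -0.   -1.74]
rel [0.00038854 0.0598287 ] 0.05982995754202487 89.62791532617085
1 5.625 [ 0.0003 -0.0059 -0.    ]
2 11.25 [ 0.0012 -0.0117 -0.    ]
3 16.875 [ 0.0027 -0.0173 -0.    ]
4 22.5 [ 0.0047 -0.0229 -0.    ]
5 28.125 [ 0.0073 -0.0282 -0.    ]
6 33.75 [ 0.0103 -0.0332 -0.    ]
7 39.375 [ 0.0139 -0.0379 -0.    ]
8 45.0 [ 0.0178 -0.0422 -0.    ]
9 50.625 [ 0.0222 -0.0461 -0.    ]
10 56.25 [ 0.0269 -0.0496 -0.    ]
11 61.875 [ 0.032  -0.0525 -0.    ]
12 67.5 [ 0.0373 -0.055  -0.    ]
13 73.125 [ 0.0429 -0.0569 -0.    ]
14 78.75 [ 0.0486 -0.0583 -0.    ]
15 84.375 [ 0.0544 -0.0592 -0.    ]
16 90.0 [ 0.0603 -0.0594 -0.    ]
```

View pics/v17.png

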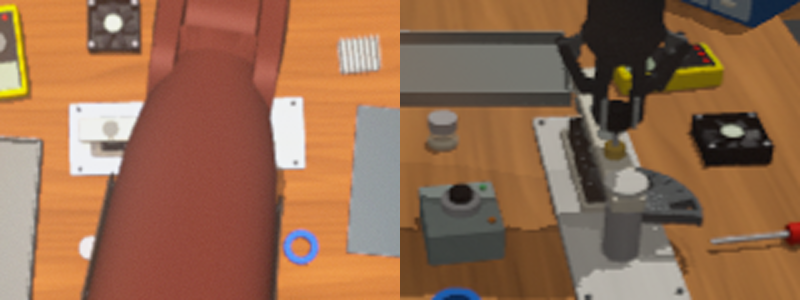

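Call:
move_arm:
  delta_pos:
    - [0.0003,-0.0059,0]
    - [0.0012,-0.0117,0]
    - [0.0027,-0.0173,0]
    - [0.0047,-0.0229,0]
    - [0.0073,-0.0282,0]
    - [0.0103,-0.0332,0]
    - [0.0139,-0.0379,0]
    - [0.0178,-0.0422,0]
    - [0.0222,-0.0461,0]
    - [0.0269,-0.0496,0]
    - [0.032,-0.0525,0]
    - [0.0373,-0.055,0]
    - [0.0429,-0.0569,0]
    - [0.0486,-0.0583,0]
    - [0.0544,-0.0592,0]
    - [0.06,-0.0594,0]
    - [0.06,-0.0594,0]
    - [0.06,-0.0594,0]
  turn:
    - [0,0,5.6]
    - [0,0,11.25]
    - [0,0,16.9]
    - [0,0,22.5]
    - [0,0,28.1]
    - [0,0,33.75]
    - [0,0,39.4]
    - [0,0,45]
    - [0,0,50.6]
    - [0,0,56.25]
    - [0,0,61.9]
    - [0,0,67.5]
    - [0,0,73.1]
    - [0,0,78.75]
    - [0,0,84.4]
    - [0,0,90]
    - [0,0,90]
    - [0,0,90]
  hand: [0.018,0.018,0.018,0.018,0.018,0.018,0.018,0.018,0.018,0.018,0.018,0.018,0.018,0.018,0.018,0.018,0.018,0.018]

```text
time: 38.83
ee_pos: [0.6601, -0.0875, 0.3013]
orientation: [0.004, -3.141, 0.0]
wrist_force: [2.9, -0.9, -6.7]
gripper_width: 0.282
```

Call:
move_arm:
  delta_pos:
    - [0,0,0.003]
    - [0,0,0.006]
    - [0,0,0.009]
    - [0,0,0.012]
    - [0,0,0.0145]
    - [0,0,0.0145]
    - [0,0,0.0145]
  turn:
    - [0,0,0]
    - [0,0,0]
    - [0,0,0]
    - [0,0,0]
    - [0,0,0]
    - [0,0,0]
    - [0,0,0]
  hand: [0.018,0.018,0.018,0.018,0.018,0.018,0.018]

```text
time: 39.7
ee_pos: [0.6601, -0.0875, 0.2871]
orientation: [0.001, -3.141, 0.0]
wrist_force: [2.4, 0.8, -0.8]
gripper_width: 0.281
```

```bash
python3 v.py 18
```

```text
t 39.7 p [ 0.6601 -0.0875  0.2871] yaw -179.96 tilt [ 0. -0. -1.] w 0.024 F [ 2.4  0.8 -0.8] q [-0.24  0.63  0.08  1.02 -0.   -0.24]
```

View pics/v18.png

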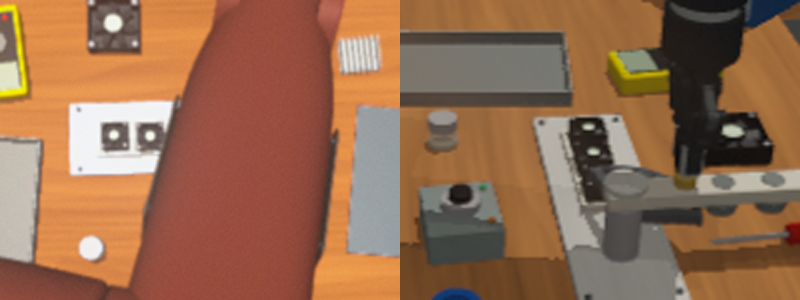

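Call:
move_arm:
  delta_pos:
    - [0,0,0]
    - [0,0,0]
    - [0,0,0]
    - [0,0,-0.02]
    - [0,0,-0.06]
    - [0,0,-0.1]
    - [0,0,-0.11]
    - [0.02,-0.03,-0.11]
    - [0.05,-0.07,-0.11]
    - [0.08,-0.12,-0.11]
    - [0.11,-0.17,-0.11]
    - [0.14,-0.22,-0.11]
    - [0.17,-0.27,-0.11]
    - [0.19,-0.32,-0.11]
    - [0.2,-0.36,-0.11]
    - [0.2,-0.37,-0.11]
    - [0.2,-0.37,-0.11]
  turn:
    - [0,0,0]
    - [0,0,0]
    - [0,0,0]
    - [0,0,0]
    - [0,0,0]
    - [0,0,0]
    - [0,0,8]
    - [0,0,17]
    - [0,0,27]
    - [0,0,37]
    - [0,0,47]
    - [0,0,57]
    - [0,0,67]
    - [0,0,77]
    - [0,0,87]
    - [0,0,89.7]
    - [0,0,89.7]
  hand: [0.056,0.056,0.056,0.056,0.056,0.056,0.064,0.064,0.064,0.064,0.064,0.064,0.064,0.064,0.064,0.064,0.064]

```text
time: 41.92
ee_pos: [0.4604, -0.4578, 0.3967]
orientation: [-2.213, -2.228, 0.001]
wrist_force: [0.5, 0.7, -0.1]
gripper_width: 0.752
```

```bash
python3 - <<'E'
from h import *
go()
im,d=ctrl.capture("side");cv2.imwrite("pics/side19.png",im); a=cv2.resize(im[165:225,270:350],(800,600),interpolation=2); cv2.imwrite("pics/z19s.png",a)
im,d=ctrl.capture("top");cv2.imwrite("pics/top19.png",im); a=cv2.resize(im[80:230,90:290],(800,600),interpolation=2); cv2.imwrite("pics/z19t.png",a)
E
```

```text
t 41.92 p [ 0.4604 -0.4578  0.3967] yaw 90.38 tilt [ 0.    -0.001 -1.   ] w 0.0642 F [ 0.5  0.7 -0.1] q [-0.89  0.54  0.21  1.24 -0.    0.67]
```

View pics/z19s.png

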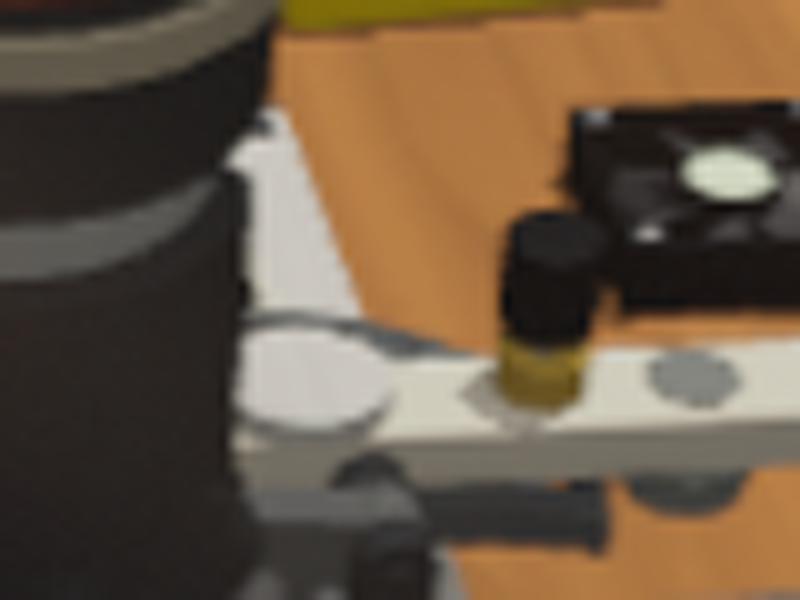

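View pics/z19t.png

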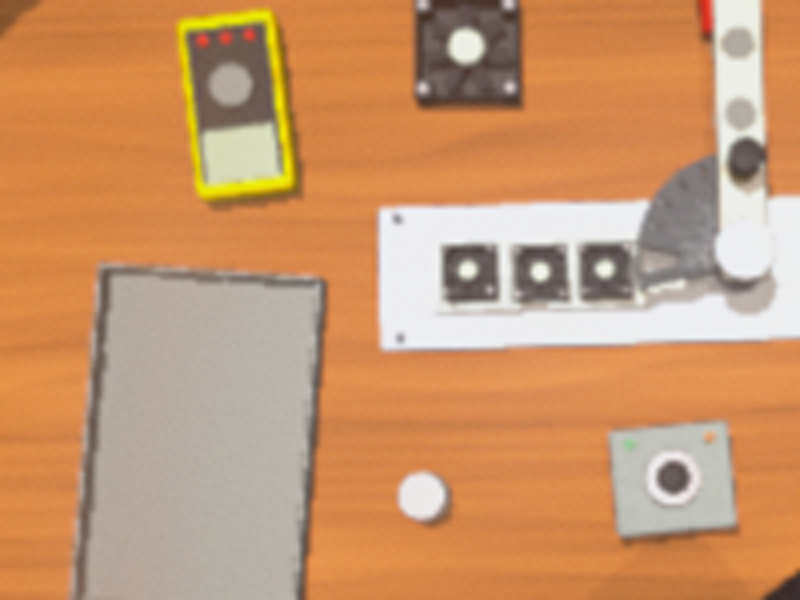

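```bash
python3 -c "
from h import *
go((.5995,.116,.38,90.3),(.5995,.116,.20,90.3))"
```

```text
t 42.02 p [ 0.4608 -0.4566  0.397 ] yaw 90.5 tilt [ 0.    -0.001 -1.   ] w 0.0637 F [ 0.1  0.4 -0.5] q [-0.89  0.54  0.21  1.24 -0.    0.67]
(0.5995, 0.116, 0.38, 90.3) -> d [0.5714 0.1437 0.0172] turn [-0.05 -0.03  0.2 ]
(0.5995, 0.116, 0.2, 90.3) -> d [0.5713 0.1438 0.1972] turn [-0.05 -0.03  0.2 ]
```

Call:
move_arm:
  delta_pos:
    - [0.02,0.005,0]
    - [0.06,0.015,0]
    - [0.11,0.0275,0]
    - [0.16,0.04,0]
    - [0.21,0.053,0]
    - [0.26,0.065,0]
    - [0.31,0.078,0]
    - [0.36,0.09,0.005]
    - [0.41,0.103,0.01]
    - [0.46,0.116,0.015]
    - [0.51,0.128,0.017]
    - [0.55,0.138,0.017]
    - [0.5713,0.1438,0.03]
    - [0.5713,0.1438,0.07]
    - [0.5713,0.1438,0.11]
    - [0.5713,0.1438,0.14]
    - [0.5713,0.1438,0.14]
  turn:
    - [0,0,0]
    - [0,0,0]
    - [0,0,0]
    - [0,0,0]
    - [0,0,0]
    - [0,0,0.2]
    - [0,0,0.2]
    - [0,0,0.2]
    - [0,0,0.2]
    - [0,0,0.2]
    - [0,0,0.2]
    - [0,0,0.2]
    - [0,0,0.2]
    - [0,0,0.2]
    - [0,0,0.2]
    - [0,0,0.2]
    - [0,0,0.2]
  hand: [0.064,0.064,0.064,0.064,0.064,0.064,0.064,0.064,0.064,0.064,0.064,0.064,0.064,0.064,0.064,0.064,0.064]

```text
time: 44.15
ee_pos: [0.5987, 0.1147, 0.2544]
orientation: [-2.215, -2.222, 0.007]
wrist_force: [-0.8, 1.0, 0.6]
gripper_width: 0.746
```

```bash
python3 -c "
from h import *
go((.5995,.116,.20,90.3))"
```

```text
t 44.15 p [0.5987 0.1147 0.2544] yaw 90.18 tilt [-0.001 -0.006 -1.   ] w 0.0637 F [-0.8  1.   0.6] q [ 0.07  0.57 -0.14  0.87 -0.    1.64]
(0.5995, 0.116, 0.2, 90.3) -> d [0.0014 0.0011 0.0544] turn [-0.35  0.03 -0.12]
```

Call:
move_arm:
  delta_pos:
    - [0.001,0.0008,0.02]
    - [0.001,0.0008,0.04]
    - [0.001,0.0008,0.0545]
    - [0.001,0.0008,0.0545]
    - [0.001,0.0008,0.0545]
    - [0.001,0.0008,0.0545]
    - [0.001,0.0008,0.0545]
    - [0.001,0.0008,0.0545]
    - [0.001,0.0008,0.0545]
  turn:
    - [-0.1,0,0]
    - [-0.1,0,0]
    - [-0.1,0,0]
    - [-0.1,0,0]
    - [-0.1,0,0]
    - [-0.1,0,0]
    - [-0.1,0,0]
    - [-0.1,0,0]
    - [-0.1,0,0]
  hand: [0.064,0.064,0.064,0.064,0.064,0.03,0.03,0.03,0.03]

```text
time: 45.28
ee_pos: [0.6017, 0.1154, 0.2034]
orientation: [2.218, 2.223, 0.002]
wrist_force: [-1.8, -0.9, 6.8]
gripper_width: 0.447
```

```bash
python3 -c "
from h import *
go((.555,.3175,.32,85),(.555,.3175,.21,85))"
```

```text
t 45.27 p [0.6017 0.1154 0.2034] yaw 90.14 tilt [-0.     0.002 -1.   ] w 0.0382 F [-1.8 -0.9  6.8] q [ 0.07  0.63 -0.18  0.76 -0.    1.64]
(0.555, 0.3175, 0.32, 85) -> d [ 0.2022 -0.0459 -0.1167] turn [0.12 0.   5.14]
(0.555, 0.3175, 0.21, 85) -> d [ 0.2022 -0.0462 -0.0067] turn [0.12 0.   5.14]
```

Call:
move_arm:
  delta_pos:
    - [0,0,-0.01]
    - [0,0,-0.03]
    - [0,0,-0.06]
    - [0.01,-0.002,-0.1]
    - [0.04,-0.009,-0.117]
    - [0.09,-0.02,-0.117]
    - [0.14,-0.032,-0.117]
    - [0.18,-0.041,-0.117]
    - [0.2022,-0.046,-0.11]
    - [0.2022,-0.046,-0.08]
    - [0.2022,-0.046,-0.05]
    - [0.2022,-0.046,-0.02]
    - [0.2022,-0.046,-0.007]
    - [0.2022,-0.046,-0.007]
  turn:
    - [0,0,0]
    - [0,0,0]
    - [0,0,0]
    - [0,0,0]
    - [0,0,1]
    - [0,0,2]
    - [0,0,3.5]
    - [0,0,5]
    - [0,0,5]
    - [0,0,5]
    - [0,0,5]
    - [0,0,5]
    - [0,0,5]
    - [0,0,5]
  hand: [0.03,0.03,0.03,0.03,0.03,0.03,0.03,0.03,0.03,0.03,0.03,0.03,0.03,0.03]

```text
time: 47.02
ee_pos: [0.5548, 0.317, 0.2087]
orientation: [2.314, 2.125, -0.001]
wrist_force: [-0.4, 0.1, 0.5]
gripper_width: 0.445
```

```bash
python3 v.py 20; python3 -c "
import cv2
im=cv2.imread('pics/side20.png');cv2.imwrite('pics/w20.png',cv2.resize(im[110:200,180:300],(800,600),interpolation=2))"
```

```text
t 47.02 p [0.5548 0.317  0.2087] yaw 85.13 tilt [-0.001 -0.    -1.   ] w 0.038 F [-0.4  0.1  0.5] q [ 0.4   0.66 -0.09  0.81 -0.    2.06]
```

View pics/w20.png

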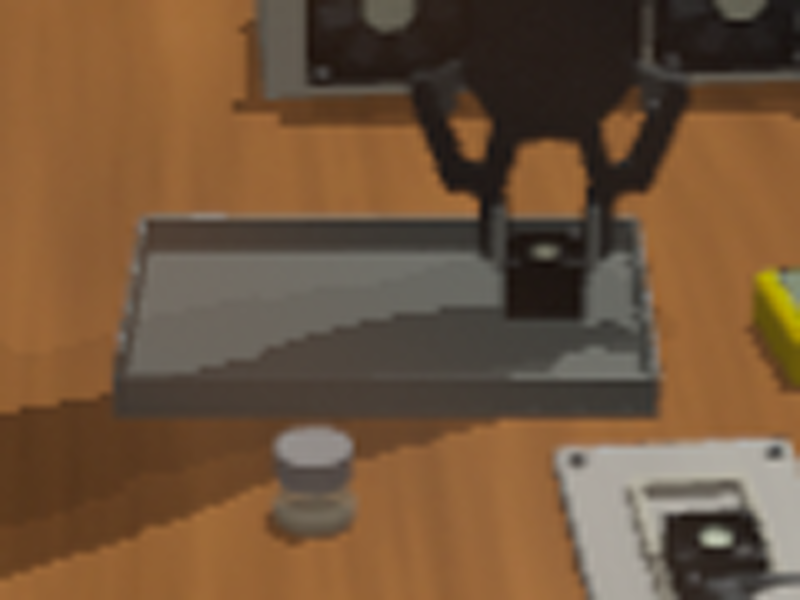

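Call:
move_arm:
  delta_pos:
    - [0,-0.008,0.003]
    - [0,-0.008,0.008]
    - [0,-0.008,0.011]
    - [0,-0.008,0.013]
    - [0,-0.008,0.0135]
    - [0,-0.008,0.0135]
  turn:
    - [0,0,0]
    - [0,0,0]
    - [0,0,0]
    - [0,0,0]
    - [0,0,0]
    - [0,0,0]
  hand: [0.03,0.03,0.03,0.03,0.03,0.03]

```text
time: 47.88
ee_pos: [0.547, 0.3181, 0.1957]
orientation: [2.313, 2.125, 0.001]
wrist_force: [0.3, 0.0, -1.3]
gripper_width: 0.446
```

```bash
python3 -c "
from h import *
go((.5995,.0645,.32,90.3),(.5995,.0645,.255,90.3))"
```

```text
t 47.88 p [0.547  0.3181 0.1957] yaw 85.14 tilt [-0.     0.001 -1.   ] w 0.0381 F [ 0.3  0.  -1.3] q [ 0.41  0.67 -0.13  0.78 -0.    2.07]
(0.5995, 0.0645, 0.32, 90.3) -> d [-0.2483  0.0739 -0.1242] turn [ 0.05  0.01 -5.16]
(0.5995, 0.0645, 0.255, 90.3) -> d [-0.2483  0.0738 -0.0592] turn [ 0.05  0.01 -5.16]
```

Call:
move_arm:
  delta_pos:
    - [0,0,0.0005]
    - [0,0,0.0005]
    - [0,0,0.0005]
    - [0,0,0.0005]
    - [0,0,-0.02]
    - [0,0,-0.06]
    - [0,0,-0.1]
    - [-0.02,0.006,-0.124]
    - [-0.07,0.021,-0.124]
    - [-0.12,0.036,-0.124]
    - [-0.17,0.0505,-0.124]
    - [-0.22,0.0655,-0.124]
    - [-0.2483,0.0738,-0.11]
    - [-0.2483,0.0738,-0.08]
    - [-0.2483,0.0738,-0.06]
    - [-0.2483,0.0738,-0.06]
    - [-0.2483,0.0738,-0.06]
  turn:
    - [0,0,0]
    - [0,0,0]
    - [0,0,0]
    - [0,0,0]
    - [0,0,0]
    - [0,0,0]
    - [0,0,0]
    - [0,0,-1]
    - [0,0,-3]
    - [0,0,-5.1]
    - [0,0,-5.1]
    - [0,0,-5.1]
    - [0,0,-5.1]
    - [0,0,-5.1]
    - [0,0,-5.1]
    - [0,0,-5.1]
    - [0,0,-5.1]
  hand: [0.03,0.05,0.05,0.05,0.05,0.05,0.05,0.064,0.064,0.064,0.064,0.064,0.064,0.064,0.064,0.064,0.064]

```text
time: 50.0
ee_pos: [0.5997, 0.0646, 0.2567]
orientation: [2.216, 2.225, 0.002]
wrist_force: [0.5, 0.1, 0.2]
gripper_width: 0.75
```

```bash
python3 v.py 21;  python3 -c "
from h import *
go((.5995,.0645,.203,90.3))"
```

```text
t 50.0 p [0.5997 0.0646 0.2567] yaw 90.25 tilt [-0.     0.002 -1.   ] w 0.064 F [0.5 0.1 0.2] q [-0.01  0.55 -0.16  0.86 -0.    1.55]
t 50.1 p [0.5999 0.0647 0.257 ] yaw 90.25 tilt [-0.     0.003 -1.   ] w 0.0637 F [-0.3  0.3  0.5] q [-0.01  0.55 -0.16  0.86 -0.    1.55]
(0.5995, 0.0645, 0.203, 90.3) -> d [-0.0002 -0.0005  0.054 ] turn [ 0.16  0.01 -0.05]
```

View pics/v21.png

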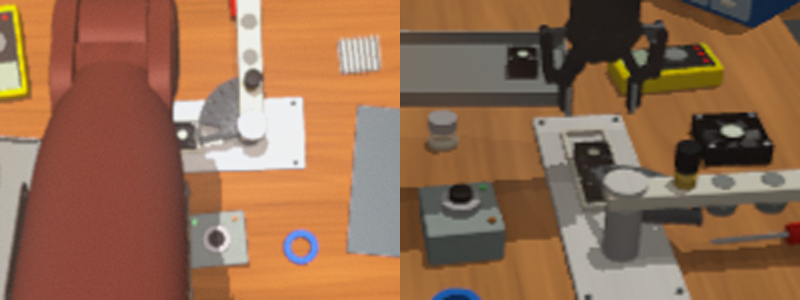

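The first tested fan lies flat in the tray, at about (520,60) in the side half. Next is nest 2.

Call:
move_arm:
  delta_pos:
    - [0,-0.0008,0.02]
    - [0,-0.0008,0.04]
    - [0,-0.0008,0.0565]
    - [0,-0.0008,0.0565]
    - [0,-0.0008,0.0565]
    - [0,-0.0008,0.0565]
    - [0,-0.0008,0.0565]
    - [0,-0.0008,0.0565]
    - [0,-0.0008,0.0565]
  turn:
    - [0,0,0]
    - [0,0,0]
    - [0,0,0]
    - [0,0,0]
    - [0,0,0]
    - [0,0,0]
    - [0,0,0]
    - [0,0,0]
    - [0,0,0]
  hand: [0.064,0.064,0.064,0.064,0.064,0.03,0.03,0.03,0.03]

```text
time: 51.22
ee_pos: [0.5992, 0.0645, 0.2004]
orientation: [2.215, 2.225, 0.003]
wrist_force: [-0.6, -0.6, 5.5]
gripper_width: 0.446
```

```bash
python3 -c "
from h import *
go((.47,.325,.32,85),(.47,.325,.21,85))"
```

```text
t 51.23 p [0.5992 0.0645 0.2004] yaw 90.24 tilt [-0.     0.003 -1.   ] w 0.0381 F [-0.6 -0.6  5.5] q [-0.01  0.61 -0.22  0.74 -0.    1.55]
(0.47, 0.325, 0.32, 85) -> d [ 0.261  -0.1277 -0.12  ] turn [0.16 0.   5.24]
(0.47, 0.325, 0.21, 85) -> d [ 0.261 -0.128 -0.01 ] turn [0.16 0.   5.24]
```

Call:
move_arm:
  delta_pos:
    - [0,0,-0.01]
    - [0,0,-0.03]
    - [0,0,-0.06]
    - [0,0,-0.1]
    - [0.02,-0.01,-0.12]
    - [0.065,-0.032,-0.12]
    - [0.115,-0.056,-0.12]
    - [0.165,-0.081,-0.12]
    - [0.215,-0.105,-0.12]
    - [0.25,-0.122,-0.12]
    - [0.261,-0.128,-0.11]
    - [0.261,-0.128,-0.08]
    - [0.261,-0.128,-0.05]
    - [0.261,-0.128,-0.02]
    - [0.261,-0.128,-0.005]
    - [0.261,-0.128,-0.003]
    - [0.261,-0.128,-0.003]
  turn:
    - [0,0,0]
    - [0,0,0]
    - [0,0,0]
    - [0,0,0]
    - [0,0,1]
    - [0,0,2]
    - [0,0,3.5]
    - [0,0,5.2]
    - [0,0,5.2]
    - [0,0,5.2]
    - [0,0,5.2]
    - [0,0,5.2]
    - [0,0,5.2]
    - [0,0,5.2]
    - [0,0,5.2]
    - [0,0,5.2]
    - [0,0,5.2]
  hand: [0.03,0.03,0.03,0.03,0.03,0.03,0.03,0.03,0.03,0.03,0.03,0.03,0.03,0.03,0.03,0.03,0.03]

```text
time: 53.35
ee_pos: [0.4701, 0.325, 0.203]
orientation: [2.315, 2.122, 0.003]
wrist_force: [0.3, 0.3, -1.5]
gripper_width: 0.446
```

```bash
python3 -c "
from h import *
go((.47,.325,.1924,85))
im,d=ctrl.capture('side')
cv2.imwrite('pics/w22.png',cv2.resize(im[110:200,180:300],(800,600),interpolation=2))"
```

```text
t 53.35 p [0.4701 0.325  0.203 ] yaw 85.02 tilt [ 0.001  0.002 -1.   ] w 0.0381 F [ 0.3  0.3 -1.5] q [ 0.48  0.56 -0.31  0.7  -0.    2.13]
(0.47, 0.325, 0.1924, 85) -> d [-0.     -0.0001  0.0106] turn [ 0.12 -0.03  0.02]
```

View pics/w22.png

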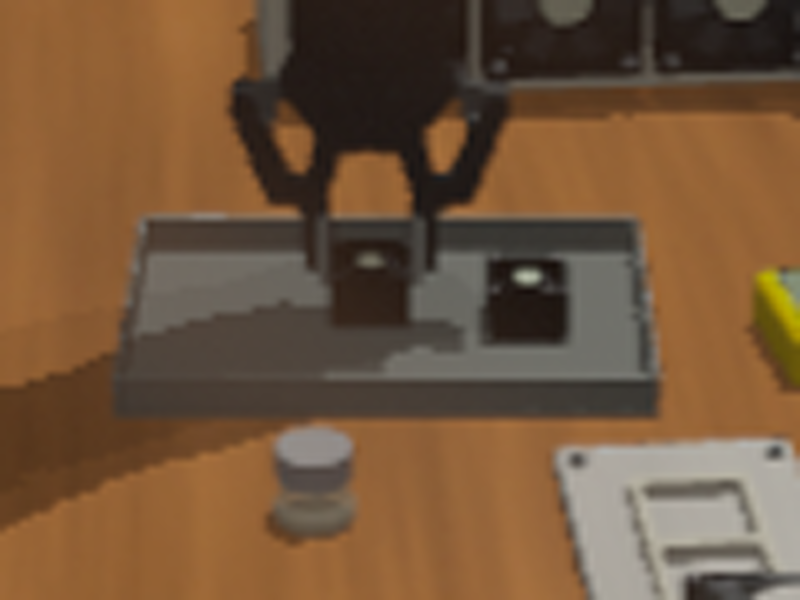

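Held and clear of its neighbour. I lower it, release, and go to nest 1.

Call:
move_arm:
  delta_pos:
    - [0,0,0.005]
    - [0,0,0.008]
    - [0,0,0.0105]
    - [0,0,0.011]
    - [0,0,0.011]
    - [0,0,0.011]
    - [0,0,0.011]
    - [0,0,0.011]
    - [0,0,-0.02]
    - [0,0,-0.06]
    - [0,0,-0.1]
    - [0,0,-0.11]
    - [0,0,-0.11]
  turn:
    - [0,0,0]
    - [0,0,0]
    - [0,0,0]
    - [0,0,0]
    - [0,0,0]
    - [0,0,0]
    - [0,0,0]
    - [0,0,0]
    - [0,0,0]
    - [0,0,0]
    - [0,0,0]
    - [0,0,0]
    - [0,0,0]
  hand: [0.03,0.03,0.03,0.03,0.05,0.05,0.05,0.05,0.05,0.05,0.05,0.05,0.05]

```text
time: 55.02
ee_pos: [0.4696, 0.325, 0.3123]
orientation: [2.315, 2.123, 0.002]
wrist_force: [-0.6, -0.0, -1.0]
gripper_width: 0.584
```

```bash
python3 -c "
from h import *
go((.5992,.0135,.32,90.3),(.5992,.0135,.255,90.3))"
```

```text
t 55.02 p [0.4696 0.325  0.3123] yaw 85.04 tilt [ 0.     0.002 -1.   ] w 0.0498 F [-0.6 -0.  -1. ] q [ 0.48  0.44 -0.18  0.95 -0.    2.13]
(0.5992, 0.0135, 0.32, 90.3) -> d [-0.2991  0.1561 -0.0076] turn [ 0.1  -0.01 -5.26]
(0.5992, 0.0135, 0.255, 90.3) -> d [-0.2992  0.156   0.0574] turn [ 0.1  -0.01 -5.26]
```

Call:
move_arm:
  delta_pos:
    - [-0.02,0.01,-0.008]
    - [-0.065,0.034,-0.008]
    - [-0.115,0.06,-0.008]
    - [-0.165,0.086,-0.008]
    - [-0.215,0.112,-0.008]
    - [-0.265,0.138,-0.008]
    - [-0.29,0.151,-0.008]
    - [-0.2991,0.156,0.01]
    - [-0.2991,0.156,0.04]
    - [-0.2991,0.156,0.057]
    - [-0.2991,0.156,0.057]
    - [-0.2991,0.156,0.057]
  turn:
    - [0,0,-1]
    - [0,0,-2]
    - [0,0,-3.5]
    - [0,0,-5.2]
    - [0,0,-5.2]
    - [0,0,-5.2]
    - [0,0,-5.2]
    - [0,0,-5.2]
    - [0,0,-5.2]
    - [0,0,-5.2]
    - [0,0,-5.2]
    - [0,0,-5.2]
  hand: [0.064,0.064,0.064,0.064,0.064,0.064,0.064,0.064,0.064,0.064,0.064,0.064]

```text
time: 56.52
ee_pos: [0.5992, 0.014, 0.2558]
orientation: [2.215, 2.226, 0.002]
wrist_force: [0.1, -0.5, -0.1]
gripper_width: 0.747
```

```bash
python3 v.py 23;  python3 -c "
from h import *
go((.5992,.0135,.201,90.3))"
```

```text
t 56.52 p [0.5992 0.014  0.2558] yaw 90.28 tilt [-0.     0.002 -1.   ] w 0.0638 F [ 0.1 -0.5 -0.1] q [-0.1   0.55 -0.17  0.85 -0.    1.47]
t 56.62 p [0.5995 0.0138 0.2563] yaw 90.27 tilt [-0.     0.003 -1.   ] w 0.064 F [1.2 0.4 0.2] q [-0.1   0.54 -0.17  0.85 -0.    1.47]
(0.5992, 0.0135, 0.201, 90.3) -> d [-0.0003 -0.0004  0.0553] turn [ 0.15  0.02 -0.03]
```

View pics/v23.png

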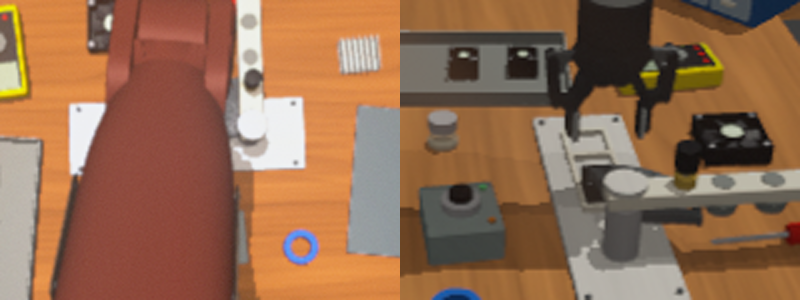

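Call:
move_arm:
  delta_pos:
    - [0,-0.0004,0.02]
    - [0,-0.0004,0.04]
    - [0,-0.0004,0.0565]
    - [0,-0.0004,0.0565]
    - [0,-0.0004,0.0565]
    - [0,-0.0004,0.0565]
    - [0,-0.0004,0.0565]
    - [0,-0.0004,0.0565]
    - [0,-0.0004,0.0565]
  turn:
    - [0,0,0]
    - [0,0,0]
    - [0,0,0]
    - [0,0,0]
    - [0,0,0]
    - [0,0,0]
    - [0,0,0]
    - [0,0,0]
    - [0,0,0]
  hand: [0.064,0.064,0.064,0.064,0.064,0.03,0.03,0.03,0.03]

```text
time: 57.75
ee_pos: [0.5992, 0.0134, 0.1999]
orientation: [2.215, 2.224, 0.003]
wrist_force: [-0.2, 0.4, 6.2]
gripper_width: 0.449
```

```bash
python3 -c "
from h import *
go((.397,.331,.32,85),(.397,.331,.21,85))"
```

```text
t 57.75 p [0.5992 0.0134 0.1999] yaw 90.24 tilt [-0.     0.003 -1.   ] w 0.0384 F [-0.2  0.4  6.2] q [-0.1   0.61 -0.23  0.73 -0.    1.47]
(0.397, 0.331, 0.32, 85) -> d [ 0.3184 -0.2006 -0.1208] turn [0.16 0.02 5.24]
(0.397, 0.331, 0.21, 85) -> d [ 0.3184 -0.2009 -0.0108] turn [0.16 0.02 5.24]
```

Call:
move_arm:
  delta_pos:
    - [0,0,-0.01]
    - [0,0,-0.03]
    - [0,0,-0.06]
    - [0,0,-0.1]
    - [0.02,-0.013,-0.12]
    - [0.06,-0.038,-0.12]
    - [0.105,-0.066,-0.12]
    - [0.15,-0.0945,-0.12]
    - [0.195,-0.123,-0.12]
    - [0.24,-0.151,-0.12]
    - [0.28,-0.176,-0.12]
    - [0.305,-0.192,-0.12]
    - [0.3184,-0.2008,-0.11]
    - [0.3184,-0.2008,-0.08]
    - [0.3184,-0.2008,-0.05]
    - [0.3184,-0.2008,-0.02]
    - [0.3184,-0.2008,-0.005]
    - [0.3184,-0.2008,-0.003]
    - [0.3184,-0.2008,-0.003]
  turn:
    - [0,0,0]
    - [0,0,0]
    - [0,0,0]
    - [0,0,0]
    - [0,0,1]
    - [0,0,2]
    - [0,0,3.5]
    - [0,0,5.2]
    - [0,0,5.2]
    - [0,0,5.2]
    - [0,0,5.2]
    - [0,0,5.2]
    - [0,0,5.2]
    - [0,0,5.2]
    - [0,0,5.2]
    - [0,0,5.2]
    - [0,0,5.2]
    - [0,0,5.2]
    - [0,0,5.2]
  hand: [0.03,0.03,0.03,0.03,0.03,0.03,0.03,0.03,0.03,0.03,0.03,0.03,0.03,0.03,0.03,0.03,0.03,0.03,0.03]

```text
time: 60.12
ee_pos: [0.3971, 0.3311, 0.2023]
orientation: [2.315, 2.122, 0.002]
wrist_force: [-0.2, -0.4, 0.3]
gripper_width: 0.448
```

```bash
python3 -c "
from h import *
go((.397,.331,.1919,85))
im,d=ctrl.capture('side')
cv2.imwrite('pics/w24.png',cv2.resize(im[110:200,180:300],(800,600),interpolation=2))"
```

```text
t 60.12 p [0.3971 0.3311 0.2023] yaw 85.02 tilt [ 0.     0.002 -1.   ] w 0.0383 F [-0.2 -0.4  0.3] q [ 0.55  0.48 -0.46  0.63 -0.    2.21]
(0.397, 0.331, 0.1919, 85) -> d [-0.0001 -0.0001  0.0104] turn [ 0.1  -0.03  0.02]
```

View pics/w24.png

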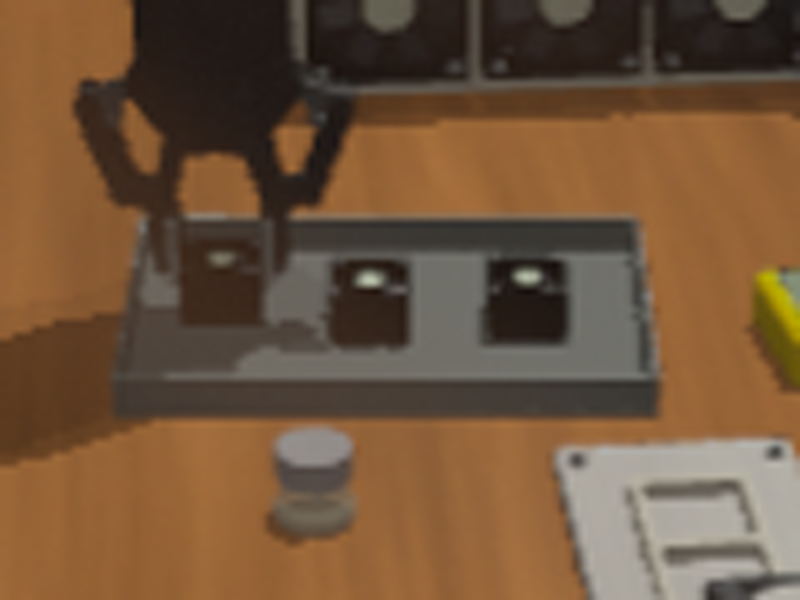

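Call:
move_arm:
  delta_pos:
    - [0,0.003,0.005]
    - [0,0.003,0.008]
    - [0,0.003,0.0105]
    - [0,0.003,0.011]
    - [0,0.003,0.011]
    - [0,0.003,0.011]
    - [0,0.003,0.011]
    - [0,0.003,0.011]
    - [0,0.003,-0.02]
    - [0,0.003,-0.06]
    - [0,0.003,-0.11]
    - [-0.04,0,-0.16]
    - [-0.1,0,-0.2]
    - [-0.16,0,-0.2]
    - [-0.22,0,-0.2]
    - [-0.28,0,-0.2]
    - [-0.34,0,-0.2]
    - [-0.4,0,-0.2]
    - [-0.46,0,-0.2]
    - [-0.46,0,-0.2]
  turn:
    - [0,0,0]
    - [0,0,0]
    - [0,0,0]
    - [0,0,0]
    - [0,0,0]
    - [0,0,0]
    - [0,0,0]
    - [0,0,0]
    - [0,0,0]
    - [0,0,0]
    - [0,0,0]
    - [0,0,0]
    - [0,0,0]
    - [0,0,0]
    - [0,0,0]
    - [0,0,0]
    - [0,0,0]
    - [0,0,0]
    - [0,0,0]
    - [0,0,0]
  hand: [0.03,0.03,0.03,0.03,0.05,0.05,0.05,0.05,0.05,0.05,0.05,0.05,0.05,0.05,0.05,0.05,0.05,0.05,0.05,0.05]

```text
time: 62.68
ee_pos: [0.3561, -0.1309, 0.4017]
orientation: [2.322, 2.114, 0.0]
wrist_force: [-0.6, 1.1, 0.5]
gripper_width: 0.584
```

```bash
python3 - <<'E'
from m import *
go()
for n in("top","side"):
    im,d=ctrl.capture(n); cv2.imwrite(f"pics/{n}25.png",im); P=cloud(n,d); z=P[...,2]
    rect_at(P,(z>.024)&(z<.04)&(P[...,0]>.34)&(P[...,0]<.61)&(P[...,1]>.25)&(P[...,1]<.4),n+" tray")
    cv2.imwrite(f"pics/w25{n}.png",cv2.resize(im,(800,600),interpolation=2))
E
```

```text
t 62.67 p [ 0.3561 -0.1309  0.4017] yaw 84.63 tilt [-0.001  0.001 -1.   ] w 0.0499 F [-0.6  1.1  0.5] q [-0.55  0.01 -0.5   1.06 -0.    1.12]
top tray px [139. 164.] n 55 rect mm [547.6 318.4] [42.4 36.9] 87.0 mean [553.7 321.4  29.7] z [25.6 30.  34.1]
top tray px [140. 167.] n 27 rect mm [546.7 319.5] [17.7 15.3] 69.7 mean [545.4 318.5  28.5] z [24.8 28.2 32.5]
top tray px [134. 191.] n 32 rect mm [475.9 334.5] [23.5 46.2] 52.9 mean [473.2 335.3  30.2] z [24.8 29.8 35.3]
top tray px [143. 194.] n 30 rect mm [466.9 317.3] [30.1 38.1] 84.7 mean [462.3 309.3  30.5] z [26.3 30.4 35.2]
top tray px [139. 193.] n 27 rect mm [468.1 322.2] [14.3 18.8] 45.0 mean [467.6 321.8  28.1] z [24.3 28.1 32.9]
top tray px [136. 216.] n 106 rect mm [399.3 330.6] [42.1 39.1] 85.8 mean [398.4 330.1  29.3] z [24.3 29.3 34.2]
side tray px [259. 152.] n 100 rect mm [548.  318.9] [50.7 39.6] 83.8 mean [547.6 319.1  29.8] z [25.2 29.7 34.5]
side tray px [235. 153.] n 91 rect mm [470.3 320.7] [50.7 36.5] 85.0 mean [470.4 319.8  30.2] z [24.9 30.7 34.4]
```

View pics/w25top.png

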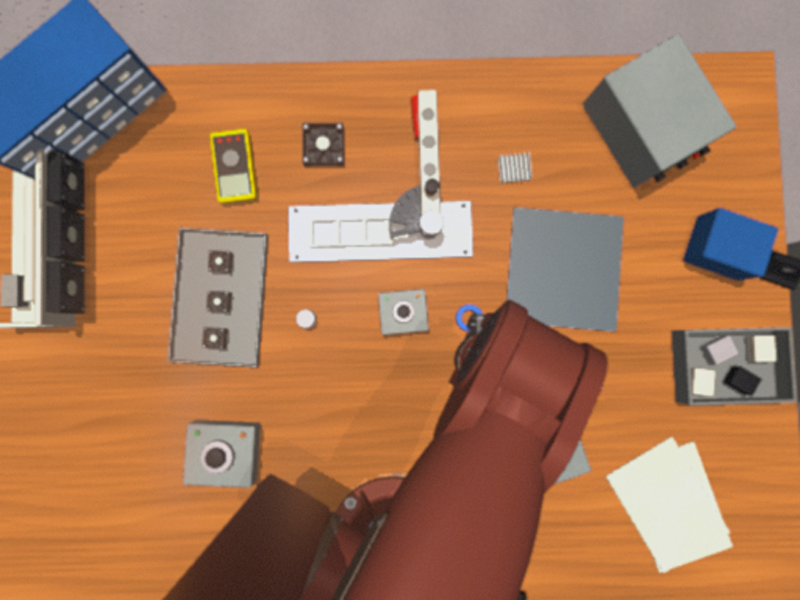

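View pics/w25side.png

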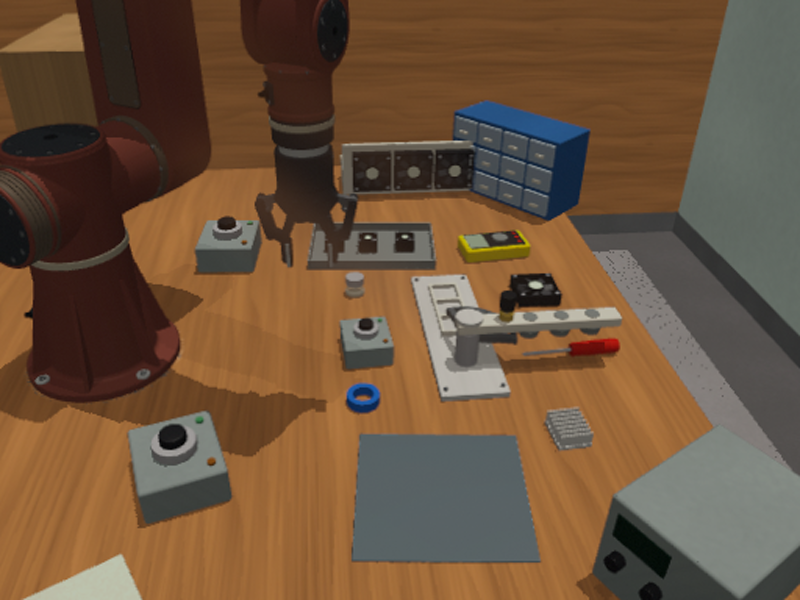

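All three fans show in the tray at (220,262), (219,301) and (214,338), with tops near 30 mm, so they are flat on the floor. The head is parked, the knob is home, and nothing else has moved.

```bash
python3 -c "
from workcell import ctrl
print(ctrl.sign_off())"
```

```text
the job is handed in; nothing more can be done
None
```

I tested all three small fans that were on the mat and handed the job in at about 63 s.

**What I did:** With the head parked, I set the fans into nests 1 to 3. I then lifted the plunger, swung the head over the nests and let the plunger drop home. I pressed the start button to its stop and released it. I swung the head back to parked with the plunger home, then laid the fans in the tray.

**What the last checks showed:**
- **Lock before the press:** the knob top measured 138 mm above the desk, against 139 mm when home, and the head was over the nests.
- **Button:** the fingertips were at about 55 mm, just past the fully-down height of 56 mm. The button was back up in the next picture.
- **Head at the end:** the knob is at the same pixel as in the first parked view, so the plunger is home again.
- **Fans:** all three are in the tray with tops at about 30 mm, near the 32 mm expected on the tray floor. The mat and nests are empty.
- **Other things on the desk:** in the final pictures they look unmoved.

**What was less clean:**
- **Press force:** the press peaked at 37 N at the stop, more than it needed and close to the 40 N limit.
- **Wrong-way move:** after parking the head I sent the arm the wrong way once, over the empty mat. It was at a safe height and touched nothing.
- **Camera disagreement:** the two cameras differed by 1 to 3 mm around the rig. I allowed for that when placing the fans.
- **Side view:** the gripper blocks one tray fan in the last side picture, so only the top view confirms that one.

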